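Free the test-kit tray from under the washed tubs and reload it

TASK

The tray of the water-test kit has ended up under the two upturned tubs: draw it out by its black handle from under the stop rail, so that the tubs are held back by the rail and settle on the worktop still stacked and upright, without ever being lifted or tipped over. Park the tray squarely in the middle of the blue mat, flat on the worktop. Stand every dropper bottle that is out on the front strip in the tray pocket of its own cap colour, and lay the pale comparator block flat in the long black bay, everything fully down; leave the glass, mug and jug alone.

Things in the scene. Friction and masses are not known exactly. Their poses are not given: they have to be found in the camera images.
- tray: Grey flat tray, loose, 200 g, on the worktop (z = 0) under the tubs. Body 144 (its x) by 170 (y) by 12 high, origin at the centre of its underside, z up. Black handle 28 wide (y), 14 high, sticks out of the middle of its -x side from x = -72 to -152. In its top five square pockets 36 by 36 and a bay 102 (x) by 38 (y), 8 deep (floors 4 above the underside), floors coloured.
- handle (a point): Point on the tray's handle to grip, on its top face: x = -127, y = 0, z = 14 in the tray's frame; grip across the 28 mm width (tray y) from above.
- slot_red (a point): Centre of the floor of the red pocket, for the bottle with the red cap; axes as the tray's; x = -44, y = 58, z = 4 in the tray's frame.
- slot_green (a point): Centre of the floor of the green pocket, for the bottle with the green cap; axes as the tray's; x = 0, y = 58, z = 4 in the tray's frame.
- slot_yellow (a point): Centre of the floor of the yellow pocket, for the bottle with the yellow cap; axes as the tray's; x = 44, y = 58, z = 4 in the tray's frame.
- slot_blue (a point): Centre of the floor of the blue pocket, for the bottle with the blue cap; axes as the tray's; x = -22, y = 2, z = 4 in the tray's frame.
- slot_white (a point): Centre of the floor of the white pocket, for the bottle with the white cap; axes as the tray's; x = 22, y = 2, z = 4 in the tray's frame.
- bay (a point): Centre of the floor of the long black bay for the comparator block (long side along the tray's x); axes as the tray's; x = 0, y = -60, z = 4 in the tray's frame.
- stop_rail: Fixed round steel bar 8 thick and 250 long (its y), its underside 20 above the worktop, on two feet with discs 26 across. Origin on the worktop below the middle of the bar. The tubs stand just on its +x side; the tray passes under it and comes out along its -x direction, which points roughly to the robot's left (world +y).
- plum_tub: Plum plastic tub, upside down, loose, about 110 g, 138 (x) by 202 (y) by 60 high, resting on the tray (12 above the worktop) behind the rail, its -x side a few mm from the bar. Origin at the centre of its lower rim, z up. Too wide to grip from above. As the tray is drawn out it is held back by the bar and drops 12 onto the worktop.
- white_tub: White plastic tub, upside down, loose, 90 g, 133 by 197 by 77 high, resting on the plum tub. Origin at the centre of its lower rim.
- mat: Flat mat fixed on the worktop, blue with a dark border, 160 (x) by 186 (y), 1 thick and no obstacle (things slide over it at z = 0). Origin at its centre. The parked tray's body is centred on it, sides parallel; the tray's handle then sticks out over the mat's -x side.
- bottle_red: Dropper bottle with a red cap, upright, 58 high: body 27 across up to 42, cap 18 across above; 40 g. Origin at the centre of its underside, z up. None if absent. Bottles start in any order in a row about 43 apart along y on the front strip (x 0.36 to 0.46, y over 0.07), which lies at z = -0.005 between the front rim and the open sink (x over 0.46, y over 0.07).
- bottle_green: Dropper bottle with a green cap, upright, 58 high: body 27 across up to 42, cap 18 across above; 40 g. Origin at the centre of its underside, z up. None if absent. Bottles start in any order in a row about 43 apart along y on the front strip (x 0.36 to 0.46, y over 0.07), which lies at z = -0.005 between the front rim and the open sink (x over 0.46, y over 0.07).
- bottle_yellow: Dropper bottle with a yellow cap, upright, 58 high: body 27 across up to 42, cap 18 across above; 40 g. Origin at the centre of its underside, z up. None if absent. Bottles start in any order in a row about 43 apart along y on the front strip (x 0.36 to 0.46, y over 0.07), which lies at z = -0.005 between the front rim and the open sink (x over 0.46, y over 0.07).
- bottle_blue: Dropper bottle with a blue cap, upright, 58 high: body 27 across up to 42, cap 18 across above; 40 g. Origin at the centre of its underside, z up. None if absent. Bottles start in any order in a row about 43 apart along y on the front strip (x 0.36 to 0.46, y over 0.07), which lies at z = -0.005 between the front rim and the open sink (x over 0.46, y over 0.07).
- bottle_white: Dropper bottle with a white cap, upright, 58 high: body 27 across up to 42, cap 18 across above; 40 g. Origin at the centre of its underside, z up. None if absent. Bottles start in any order in a row about 43 apart along y on the front strip (x 0.36 to 0.46, y over 0.07), which lies at z = -0.005 between the front rim and the open sink (x over 0.46, y over 0.07).
- block: Pale grey comparator block with pink windows, lying flat on the front strip, left of the bottles: 96 (x) by 32 (y) by 22 high (solid up to 18), 50 g. Origin at the centre of its underside. Starts with its length roughly along world y.
- glass: Drinking glass standing upside down near the wall, 61 in diameter, 124 high; leave alone. Origin at the centre of its underside.
- mug: Patterned mug 78 across, 90 high; leave alone. Origin at the centre of its underside.
- jug: Glass jug 93 by 146, 200 high, behind the work; leave alone. Origin at the centre of its underside.
There are look-alikes about, which are no part of the job. What is shaped like the bottle_white but pink is not meant.

How it is judged (in metres and radians):
On the way:
1. the tray is drawn fully clear of the rail and the tubs stand stacked and upright on the worktop (x of tray in the frame of stop_rail below -0.078 m and angle between each of plum_tub, white_tub's own z axis and vertical below 0.08 rad and height (world z) of plum_tub below 0.006 m and z of white_tub in the frame of plum_tub above 0.055 m and horizontal distance between white_tub and plum_tub below 0.03 m and x of plum_tub in the frame of stop_rail above 0.06 m), for 0.3 s.
At the end, for the whole second after the job is handed in: Tray clear of the rail, within 20 mm and 0.15 rad of the mat's centre; each bottle upright (0.15 rad) on the floor of its colour's pocket (9 mm aside, 4 mm high); block flat in the bay; plum tub on the worktop behind the rail, white tub on it (30 mm), both upright (0.08 rad); all at rest (all of step 1 and horizontal distance between tray and mat below 0.02 m and angle between the x axis of tray and the x axis of mat, either way round below 0.15 rad and angle between tray's own z axis and vertical below 0.05 rad and height (world z) of tray below 0.005 m and linear speed of each of tray, bottle_red, bottle_green, bottle_yellow, bottle_blue, bottle_white, block below 0.02 m/s and horizontal distance between bottle_red and slot_red below 0.009 m and z of bottle_red in the frame of slot_red between -0.004 and 0.004 m and angle between each of bottle_red, bottle_green, bottle_yellow, bottle_blue, bottle_white's own z axis and vertical below 0.15 rad and horizontal distance between bottle_green and slot_green below 0.009 m and z of bottle_green in the frame of slot_green between -0.004 and 0.004 m and horizontal distance between bottle_yellow and slot_yellow below 0.009 m and z of bottle_yellow in the frame of slot_yellow between -0.004 and 0.004 m and horizontal distance between bottle_blue and slot_blue below 0.009 m and z of bottle_blue in the frame of slot_blue between -0.004 and 0.004 m and horizontal distance between bottle_white and slot_white below 0.009 m and z of bottle_white in the frame of slot_white between -0.004 and 0.004 m and horizontal distance between block and bay below 0.009 m and z of block in the frame of bay between -0.004 and 0.004 m and angle between block's own z axis and vertical below 0.1 rad and angle between the x axis of block and the x axis of tray, either way round below 0.15 rad); the robot touches nothing.
It fails at once if a tub is tipped more than 0.3 rad (angle between any of plum_tub, white_tub's own z axis and vertical above 0.3 rad).
It fails at once if the plum tub is lifted, or the white tub is lifted off the plum one (height (world z) of plum_tub above 0.035 m or height (world z) of white_tub above 0.1 m).
It fails at once if the glass, mug or jug is moved by more than 30 mm (distance of any of glass, mug, jug from where it was at the start of the episode above 0.03 m).
Of bottle_red, bottle_green, bottle_yellow, bottle_blue, bottle_white only 3 to 5 are there at a start; the rules pass over those that are not, and their reading is None.
At some moment in a run one of block may be knocked a few centimetres aside while the robot is not near it.
It also fails if it takes over 210 s, if anything falls off the work surface, if the arm or the gripper's body presses on something with over 40 N, if the wrist force passes 120 N, or if a joint passes its speed limit or range.

ROBOT

A 6-joint arm with a two-finger parallel gripper is mounted at the origin on a cart in front of the work surface, level with it; the furniture and walls round the work are solid. World frame = base frame: x ahead of the robot, y to its left, z up, the work surface at z = 0. Lengths are in m, angles in degrees, forces in N, time in s.
With the tool pointing down it reaches from about 0.15 to 0.775 m from the base axis. Payload 6.1 kg.
Tool frame: the origin (TCP) lies on the mounting face of the last link; the fingertips stand 173 mm ahead of it and the grasp point (between the pads) lies 155 mm ahead of it; z points along the fingers, y is the line along which they close (so a half turn about z gives the same grasp; the last joint's range is limited). The gripper opens to 85 mm and grips with 20 to 120 N. Pads are 22 mm wide; open, the fingers measure 114 mm over their backs; the gripper's body (76 mm by 85 mm) begins 54 mm behind the grasp point. The pads swing forward as they close: fully open they stand 13 mm farther back than shut.
Start: joints at [66.062, 7.208, -2.269, 80.523, 0, 90], TCP at [0.213, 0.48, 0.405] pointing down, gripper open.
Joint ranges: [-155.77, 155.77], [-54.66, 111.73], [-72.52, 77.12], [-102.08, 115.82], [-83.92, 84.16], [-180, 180]. Speed limits (degrees/s): [136.94, 136.94, 172.46, 180, 180, 180].

INTERFACE

Orientations are given as [roll, pitch, yaw] about the fixed x, y, z axes, in that order (R = Rz(yaw) Ry(pitch) Rx(roll)).
In Python, from workcell import manip, snapshot, spotter gives the robot as it stands. The module is installed in compiled form; this text tells all that it offers.
- The arm moves only by the tool servo_tool, never from a script. Its argument "steps" is a list of rows, each an object of numbers: "grip": the opening, from -1 (shut) to 1 (fully open); "x", "y", "z": the shift along the world's x, y, z normalised to -1 to 1, where 1 is 0.25 m; "roll": the turn about the world's z normalised to -1 to 1, where 1 is pi/2 rad. In form: [{"grip": .., "x": .., "y": .., "z": .., "roll": ..}, ...]. A call has 1 to 12 rows; each row is the pose to reach, as a shift and turn from the pose commanded when the call began; what a row does not reach only later rows make up. A row lasts 1/12 s, in which the tool goes at most 41.7 mm and 7.16 degrees, less where a joint would pass 70% of its speed; a pose out of reach is approached as far as the arm can. A call with a number of a shift or a turn outside -1 to 1 is refused whole. A call with a gripper value outside its range is refused whole. The fingers move at their own pace and stop on an object; "grip_force" is the grip in N (left out, the last holds). Time passes only in rows, so rows that repeat a pose let the fingers close. It gives the time, the measured TCP pose, the force, the opening and the grip force at its end, in the units of the state.
- manip.state(): the state, without advancing time (a new reading comes with each control period).
- snapshot(name): name is "side" or "top"; returns a dict with "color" (480x640x3 uint8, red, green, blue), "depth" (480x640 float32, m along the optical axis (not along the pixel's ray), 0 where there is no reading), "fov_y" (degrees; the focal length in pixels is half the picture's height over the tangent of half this angle, whatever the lens; pixels are square), "cx", "cy" (the principal point, pixels), "D" ([k1, k2, p1, p2, k3] as OpenCV has them; the pictures are not rectified), "R" (3x3) and "t" (3): a world point X has camera coordinates R X + t. Camera axes: x right, y down, z forward; pixel columns grow to the right and rows downward; lengths in m; the calibration is good to about 2 mm. A picture is of the moment at which its call begins.
- manip.close_job(): hands the job in; it is judged then, once.
Trained networks look in the newest picture that a camera, given by its name, has taken for a name from the list of things; names that differ only in an ending like _2 or _b are one class to them, and where a whole thing is asked for, a point or a joint stands for the part that bears it (a point fixed in the world has none). Each returns a list of dicts, best first, with "p" (0 to 1); they miss things now and then, are a little off and sometimes report something else, mostly with a low value. They report only what shows in the picture. A call takes as long as a camera call. They do not tell look-alikes from the thing itself.
- spotter.recognise(query, camera): "position" ([x, y, z] in m, in world coordinates, good to about 4 mm: the middle of the surface that is visible of it).
- spotter.cut_out(query, camera): "mask" (480x640 bool, what is visible of it).
- spotter.mark_of(query, camera): "position" ([x, y, z] in m, in world coordinates, good to about 4 mm: a listed point, or the origin of a listed thing).
The state is a dict: "time": time; "joint_positions": joint angles; "joint_velocities": joint speeds; "tau": joint torques, N m; "tcp_pos": TCP position; "tool_rot": TCP orientation; "ft_force": force on the tool from outside, world axes, zero at the start; "moment": the same for the moment, N m; "width": finger opening in m; "grasp_force": force on a finger pad.
Only numpy, scipy, OpenCV 4.12 (cv2) and the standard library are available. Lean on these libraries where they do the work, as an engineer would, in place of code of your own. Each camera call takes 0.05 s, during which the arm holds its last target. There are 200 camera calls.

## Working session

There is one attempt and no reset: what is moved stays moved. The work goes in short steps, Python scripts to look and compute and a tool call to move; the robot and the scene stay as the last step left them, time stands still between calls to the robot, and variables do not carry over. Pictures are saved under pics/ and viewed, at most 14 in all, crops included, and the job is handed in when it is done.

Besides the shell and the picture viewer there is one more tool, called after "Call:" as name(argument=value, ...) on one line, values as JSON. servo_tool: Moves the arm, as the interface text tells. Its arguments: {"type":"object","properties":{"steps":{"type":"array","items":{"type":"object","properties":{"grip":{"type":"number"},"x":{"type":"number"},"y":{"type":"number"},"z":{"type":"number"},"roll":{"type":"number"}}}},"grip_force":{"type":"number"}},"required":["steps"]}

```bash
mkdir -p pics
cat > h.py <<'E'
import numpy as np, cv2
from workcell import manip, snapshot, spotter
def save(s,name): cv2.imwrite('pics/'+name+'.png', s['color'][:,:,::-1])
def K(s):
    f=240/np.tan(np.radians(s['fov_y'])/2); return np.array([[f,0,s['cx']],[0,f,s['cy']],[0,0,1.]])
def px2w(s,uv,z=None):
    """pixel -> world; on plane z if given, else by depth"""
    uv=np.array(uv,float).reshape(-1,1,2)
    n=cv2.undistortPoints(uv,K(s),np.array(s['D'])).reshape(-1,2)
    R=np.array(s['R']);t=np.array(s['t']);d=np.c_[n,np.ones(len(n))]
    if z is None:
        q=uv.reshape(-1,2).round().astype(int); dep=s['depth'][q[:,1],q[:,0]]
        return (d*dep[:,None]-t)@R
    c=-R.T@t; w=d@R; return c+w*((z-c[2])/w[:,2])[:,None]
def w2px(s,X):
    return cv2.projectPoints(np.array(X,float).reshape(-1,1,3),cv2.Rodrigues(np.array(s['R']))[0],np.array(s['t']),K(s),np.array(s['D']))[0].reshape(-1,2)
E
python3 - <<'E'
from h import *
s=snapshot('top');save(s,'top0')
for n in ['tray','handle','stop_rail','plum_tub','white_tub','mat','bottle_red','bottle_green','bottle_yellow','bottle_blue','bottle_white','block','glass','mug','jug']:
    print(n,[(np.round(d['position'],3).tolist(),round(d['p'],2)) for d in spotter.mark_of(n,'top')][:3])
s2=snapshot('side');save(s2,'side0')
for s in(s,s2): print(-np.array(s['R']).T@s['t'],s['fov_y'])
st=manip.state();print(st)
E
```

```text
tray []
handle [([0.542, -0.163, 0.018], 0.86), ([0.424, 0.21, -0.003], 0.56)]
stop_rail [([0.545, -0.222, 0.003], 0.95), ([0.425, 0.208, -0.004], 0.67)]
plum_tub []
white_tub [([0.556, -0.302, 0.069], 0.71)]
mat [([0.54, -0.072, 0.004], 0.64), ([0.418, 0.166, -0.006], 0.38)]
bottle_red [([0.426, 0.213, -0.004], 0.46), ([0.538, -0.166, 0.018], 0.27)]
bottle_green [([0.778, -0.218, -0.0], 0.64), ([0.416, 0.255, -0.006], 0.56)]
bottle_yellow [([0.42, 0.166, -0.004], 0.61)]
bottle_blue [([0.421, 0.25, -0.007], 0.65)]
bottle_white [([0.417, 0.122, -0.004], 0.75), ([0.403, -0.284, 0.003], 0.65), ([0.428, 0.207, -0.004], 0.16)]
block [([0.418, 0.252, -0.004], 0.43)]
glass [([0.773, -0.105, 0.001], 0.62)]
mug [([0.751, -0.001, -0.002], 0.74)]
jug [([0.78, -0.219, 0.002], 0.78), ([0.415, 0.253, -0.002], 0.49), ([0.54, -0.166, 0.019], 0.34)]
[-0.22221484 -0.21236815  1.14320198] 48.23153026446983
[0.24075008 1.2506478  0.67391692] 43.78207992371789
{'time': 0.85, 'joint_positions': array([ 6.60624015e+01,  7.20702873e+00, -2.26959427e+00,  8.05244360e+01,
       -1.91147027e-03,  8.99995614e+01]), 'joint_velocities': array([ 0.05923699, -0.14277249, -0.03947987,  0.03093592,  0.07298926,
       -0.00271861]), 'tau': array([ 8.39686672e-04, -4.35669708e+01,  3.53085637e+01,  9.43813320e-04,
        4.61590071e-05,  4.61986417e-06]), 'tcp_pos': array([0.21300723, 0.47981776, 0.40469623]), 'tool_rot': array([-1.79998941e+02,  1.91146217e-03,  1.56062840e+02]), 'ft_force': array([ 0.89339309, -0.27976448, -0.86764411]), 'moment': array([-0.01449383,  0.01633918, -0.03859386]), 'grasp_force': 0.0, 'width': 0.08525594302931733}
```

View pics/top0.png

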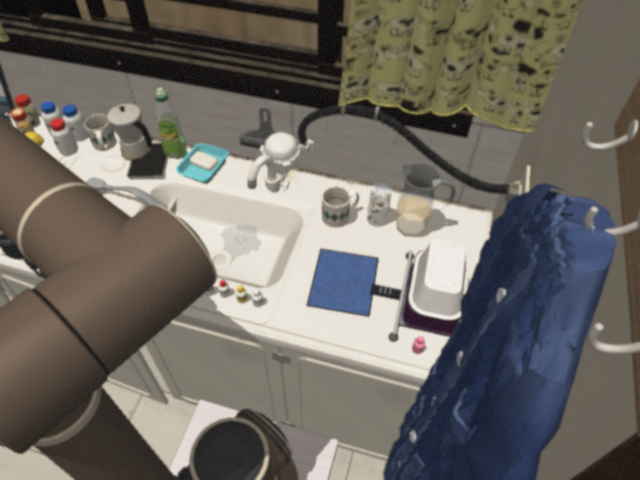

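View pics/side0.png

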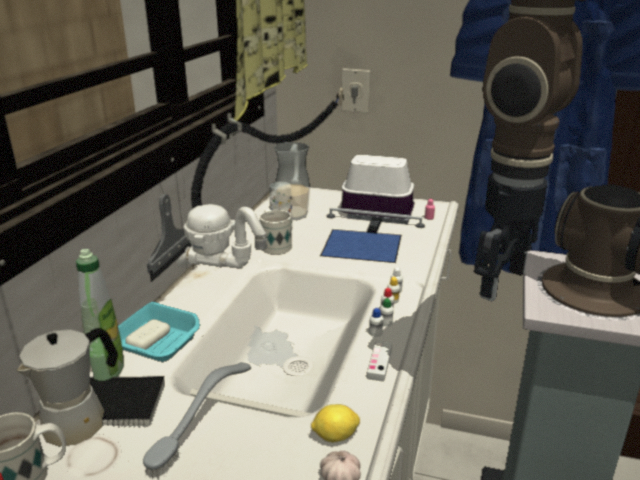

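Run:
```python
from h import *
T=snapshot('top');S=snapshot('side')
for n,s in(('top',T),('side',S)):
    X=px2w(s,[(u,v) for v in range(480) for u in range(640)]).reshape(480,640,3)
    c=s['color'].astype(int); r,g,b=c[...,0],c[...,1],c[...,2]
    m=(abs(X[...,2])<.02)&(X[...,0]>.42)&(X[...,0]<.68)&(X[...,1]>-.2)&(X[...,1]<.05)
    mat=m&(b-r>25)
    m8=cv2.morphologyEx(mat.astype('uint8'),cv2.MORPH_CLOSE,np.ones((5,5)))
    k,l,stt,_=cv2.connectedComponentsWithStats(m8); i=1+stt[1:,4].argmax()
    v,u=np.where(l==i); W=px2w(s,np.c_[u,v],.001)[:,:2]
    rc=cv2.minAreaRect((W*1000).astype(np.float32));print(n,'mat',rc)
    hm=(X[...,2]>-.005)&(X[...,2]<.03)&(X[...,0]>.45)&(X[...,0]<.63)&(X[...,1]>-.24)&(X[...,1]<-.09)&(c.sum(2)<110)
    k,l,stt,_=cv2.connectedComponentsWithStats(hm.astype('uint8'));i=1+stt[1:,4].argmax()
    v,u=np.where(l==i);W=px2w(s,np.c_[u,v],.014)[:,:2];print(n,'handle',len(u),W.mean(0),cv2.minAreaRect((W*1000).astype(np.float32)), W.min(0),W.max(0))
    for q in ['handle','stop_rail','plum_tub','white_tub','mat','bottle_red','bottle_green','bottle_yellow','bottle_blue','bottle_white','block']:
        print(n,q,[(np.round(d['position'],3).tolist(),round(d['p'],2)) for d in spotter.mark_of(q,n)][:3])
    cr=c.astype('uint8')
    cr=cr[230:360,290:490] if n=='top' else cr[140:400,300:480]
    cv2.imwrite(f'pics/crop_{n}.png',cv2.resize(cr,None,fx=4 if n=='top' else 2.2,fy=4 if n=='top' else 2.2,interpolation=cv2.INTER_CUBIC)[:,:,::-1])
```

```text
top mat ((544.5169067382812, -67.06249237060547), (178.84567260742188, 152.8290557861328), 5.235832214355469)
top handle 1 [ 0.52373089 -0.14877855] ((523.7308959960938, -148.77854919433594), (0.0, 0.0), 0.0) [ 0.52373089 -0.14877855] [ 0.52373089 -0.14877855]
top handle [([0.537, -0.165, 0.015], 0.98)]
top stop_rail [([0.547, -0.222, 0.003], 0.73)]
top plum_tub []
top white_tub [([0.556, -0.298, 0.069], 0.8)]
top mat [([0.544, -0.067, 0.002], 0.9)]
top bottle_red [([0.422, 0.21, -0.004], 0.46)]
top bottle_green [([0.417, 0.251, -0.006], 0.53)]
top bottle_yellow [([0.42, 0.166, -0.006], 0.68)]
top bottle_blue []
top bottle_white [([0.403, -0.284, 0.002], 0.52)]
top block []
side mat ((544.4176635742188, -66.23915100097656), (178.69419860839844, 152.1471405029297), 5.216761112213135)
side handle 46 [ 0.53358139 -0.1351994 ] ((533.6063842773438, -135.76177978515625), (19.378856658935547, 37.13811492919922), 2.910083770751953) [ 0.52310661 -0.15409474] [ 0.54379112 -0.11719809]
side handle [([0.536, -0.166, 0.012], 0.56)]
side stop_rail [([0.546, -0.221, 0.001], 0.85)]
side plum_tub [([0.55, -0.3, 0.01], 0.88), ([0.405, 0.386, -0.005], 0.18)]
side white_tub [([0.557, -0.3, 0.075], 0.73), ([0.547, -0.222, -0.0], 0.29)]
side mat [([0.546, -0.064, 0.001], 0.75)]
side bottle_red []
side bottle_green [([0.418, 0.254, -0.005], 0.76)]
side bottle_yellow [([0.419, 0.163, -0.004], 0.7)]
side bottle_blue [([0.431, 0.292, -0.007], 0.83)]
side bottle_white [([0.423, 0.121, -0.002], 0.6), ([0.406, -0.283, 0.002], 0.55), ([0.42, 0.254, -0.004], 0.2)]
side block [([0.405, 0.385, -0.005], 0.71), ([0.556, -0.303, 0.072], 0.17)]
```

View pics/crop_top.png

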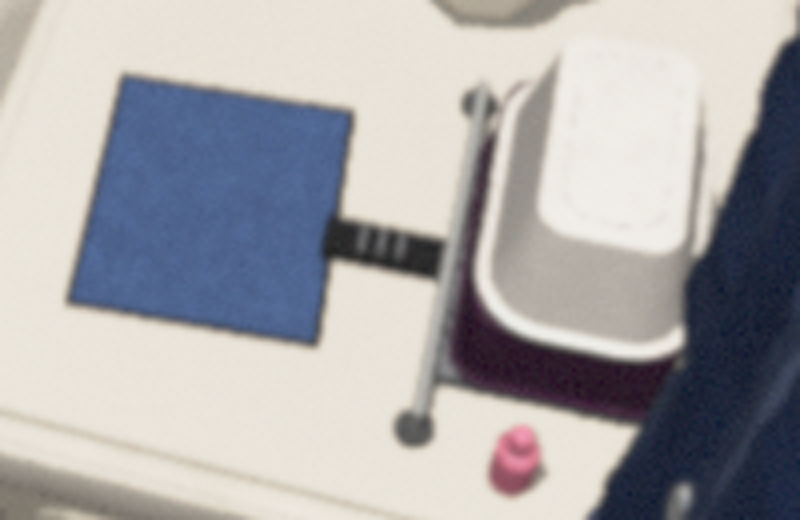

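View pics/crop_side.png

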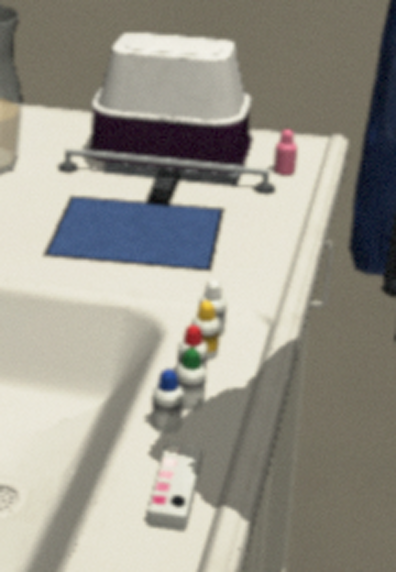

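Run:
```python
from h import *
T=snapshot('top')
f=lambda p,z:print(np.round(px2w(T,np.array(p)/4.+[290-.4,230-.4],z)[:,:2],4).tolist())
f([(338,218),(440,240),(326,252),(435,277)],.014)
f([(479,103),(413,428)],.002)
f([(484,95),(424,418)],.024)
f([(430,380),(445,382)],.012)
X=px2w(T,[(u,v) for v in range(480) for u in range(640)])
m=(X[:,0]>.4)&(X[:,0]<.7)&(X[:,1]>-.45)&(X[:,1]<-.15)&(X[:,2]>.135)&(X[:,2]<.17)
print(m.sum(),cv2.minAreaRect((X[m,:2]*1000).astype(np.float32)),np.median(X[m,2]))
```

```text
[[0.5478, -0.1462], [0.5499, -0.2117], [0.5206, -0.1446], [0.5219, -0.2139]]
[[0.6732, -0.216], [0.4212, -0.2218]]
[[0.6634, -0.2179], [0.4171, -0.2265]]
[[0.4503, -0.2251], [0.4515, -0.2341]]
2083 ((554.7021484375, -299.22723388671875), (155.57159423828125, 89.65862274169922), 2.6433918476104736) 0.1497507129889506
```

Call:
servo_tool(steps=[{"grip": 0.3, "x": 0.648, "y": -0.96, "z": 0, "roll": -0.35}, {"grip": 0.3, "x": 0.648, "y": -0.96, "z": 0, "roll": -0.35}, {"grip": 0.3, "x": 0.648, "y": -0.96, "z": 0, "roll": -0.35}, {"grip": 0.3, "x": 0.648, "y": -0.96, "z": 0, "roll": -0.35}, {"grip": 0.3, "x": 0.648, "y": -0.96, "z": 0, "roll": -0.35}, {"grip": 0.3, "x": 0.648, "y": -0.96, "z": 0, "roll": -0.35}, {"grip": 0.3, "x": 0.648, "y": -0.96, "z": 0, "roll": -0.35}, {"grip": 0.3, "x": 0.648, "y": -0.96, "z": 0, "roll": -0.35}])

```text
time: 2.77
tcp_pos: [0.3776, 0.2352, 0.4049]
tool_rot: [180.0, 0.1, 124.1]
ft_force: [0.3, 1.0, 0.8]
width: 0.0554
grasp_force: 0.0
```

Call:
servo_tool(steps=[{"grip": 0.3, "x": 0.648, "y": -0.96, "z": 0, "roll": -0.364}, {"grip": 0.3, "x": 0.648, "y": -0.96, "z": 0, "roll": -0.364}, {"grip": 0.3, "x": 0.648, "y": -0.96, "z": 0, "roll": -0.364}, {"grip": 0.3, "x": 0.648, "y": -0.96, "z": 0, "roll": -0.364}, {"grip": 0.3, "x": 0.648, "y": -0.96, "z": 0, "roll": -0.364}, {"grip": 0.3, "x": 0.648, "y": -0.96, "z": 0, "roll": -0.364}, {"grip": 0.3, "x": 0.648, "y": -0.96, "z": 0, "roll": -0.364}, {"grip": 0.3, "x": 0.648, "y": -0.96, "z": 0, "roll": -0.364}])

```text
time: 3.43
tcp_pos: [0.5399, -0.0047, 0.4037]
tool_rot: [180.0, 0.1, 91.5]
ft_force: [-1.2, -0.5, -0.1]
width: 0.0557
grasp_force: 0.0
```

Call:
servo_tool(steps=[{"grip": 0.3, "x": 0.048, "y": -0.66, "z": -0.5, "roll": 0}, {"grip": 0.3, "x": 0.048, "y": -0.66, "z": -0.5, "roll": 0}, {"grip": 0.3, "x": 0.048, "y": -0.66, "z": -0.5, "roll": 0}, {"grip": 0.3, "x": 0.048, "y": -0.66, "z": -0.5, "roll": 0}, {"grip": 0.3, "x": 0.048, "y": -0.66, "z": -0.5, "roll": 0}, {"grip": 0.3, "x": 0.048, "y": -0.66, "z": -0.5, "roll": 0}, {"grip": 0.3, "x": 0.048, "y": -0.66, "z": -0.5, "roll": 0}])

```text
time: 4.02
tcp_pos: [0.5484, -0.1661, 0.2778]
tool_rot: [-179.8, -0.1, 91.7]
ft_force: [0.0, 1.1, 0.1]
width: 0.0554
grasp_force: 0.0
```

Call:
servo_tool(steps=[{"grip": 0.3, "x": -0.05, "y": 0, "z": -0.15, "roll": 0}, {"grip": 0.3, "x": -0.05, "y": 0, "z": -0.3, "roll": 0}, {"grip": 0.3, "x": -0.05, "y": 0, "z": -0.36, "roll": 0}, {"grip": 0.3, "x": -0.05, "y": 0, "z": -0.4, "roll": 0}, {"grip": 0.3, "x": -0.05, "y": 0, "z": -0.41, "roll": 0}, {"grip": 0.3, "x": -0.05, "y": 0, "z": -0.41, "roll": 0}, {"grip": 0.3, "x": -0.05, "y": 0, "z": -0.41, "roll": 0}])

```text
time: 4.6
tcp_pos: [0.5375, -0.1648, 0.179]
tool_rot: [179.8, 0.0, 91.9]
ft_force: [-0.1, 0.1, -0.1]
width: 0.0556
grasp_force: 0.0
```

Call:
servo_tool(grip_force=60, steps=[{"grip": -0.6}, {"grip": -0.6}, {"grip": -0.6}, {"grip": -0.6}, {"grip": -0.6}, {"grip": -0.6}, {"grip": -0.6}, {"grip": -0.6}])

```text
validation failed for argument at $.st...
```

Call:
servo_tool(grip_force=60, steps=[{"grip": 0.3, "x": 0, "y": 0, "z": -0.012, "roll": 0}, {"grip": 0.3, "x": 0, "y": 0, "z": -0.012, "roll": 0}, {"grip": -0.6, "x": 0, "y": 0, "z": -0.012, "roll": 0}, {"grip": -0.6, "x": 0, "y": 0, "z": -0.012, "roll": 0}, {"grip": -0.6, "x": 0, "y": 0, "z": -0.012, "roll": 0}, {"grip": -0.6, "x": 0, "y": 0, "z": -0.012, "roll": 0}, {"grip": -0.6, "x": 0, "y": 0, "z": -0.012, "roll": 0}, {"grip": -0.6, "x": 0, "y": 0, "z": -0.012, "roll": 0}])

```text
time: 5.27
tcp_pos: [0.5368, -0.1653, 0.1749]
tool_rot: [179.9, 0.0, 91.8]
ft_force: [-0.8, 0.5, 5.0]
width: 0.0263
grasp_force: 59.8
```

Call:
servo_tool(steps=[{"grip": -0.6, "x": -0.001, "y": 0.02, "z": 0, "roll": 0}, {"grip": -0.6, "x": -0.001, "y": 0.04, "z": 0, "roll": 0}, {"grip": -0.6, "x": -0.002, "y": 0.06, "z": 0, "roll": 0}, {"grip": -0.6, "x": -0.002, "y": 0.08, "z": 0, "roll": 0}, {"grip": -0.6, "x": -0.003, "y": 0.1, "z": 0, "roll": 0}, {"grip": -0.6, "x": -0.004, "y": 0.12, "z": 0, "roll": 0}, {"grip": -0.6, "x": -0.004, "y": 0.14, "z": 0, "roll": 0}, {"grip": -0.6, "x": -0.005, "y": 0.16, "z": 0, "roll": 0}, {"grip": -0.6, "x": -0.005, "y": 0.18, "z": 0, "roll": 0}, {"grip": -0.6, "x": -0.006, "y": 0.2, "z": 0, "roll": 0}, {"grip": -0.6, "x": -0.007, "y": 0.22, "z": 0, "roll": 0}, {"grip": -0.6, "x": -0.007, "y": 0.24, "z": 0, "roll": 0}])

```text
time: 6.27
tcp_pos: [0.5352, -0.1056, 0.1749]
tool_rot: [179.9, 0.2, 91.7]
ft_force: [1.0, -6.3, 5.8]
width: 0.0265
grasp_force: 59.9
```

Run:
```python
from h import *
S=snapshot('side')
cv2.imwrite('pics/pull1.png',cv2.resize(S['color'][120:300,280:480],None,fx=3,fy=3,interpolation=cv2.INTER_CUBIC)[:,:,::-1])
```

```text
(no output)
```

View pics/pull1.png

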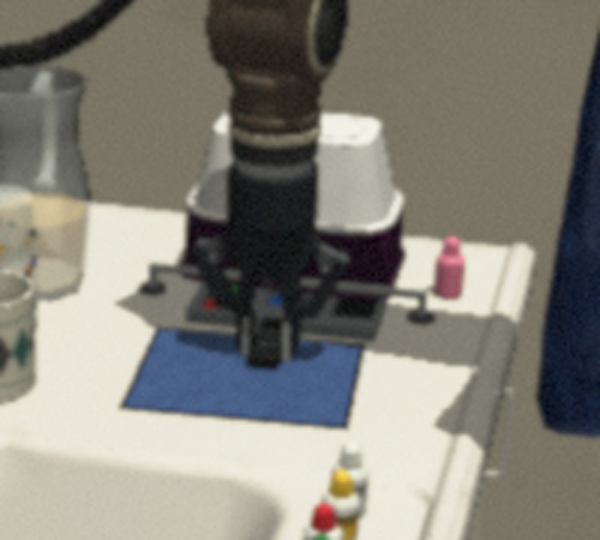

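The tray is coming out under the rail (tray front edge at about (290,320)), and the tubs are upright behind the bar. I'll keep pulling.

Call:
servo_tool(steps=[{"grip": -0.6, "x": -0.001, "y": 0.02, "z": 0, "roll": 0}, {"grip": -0.6, "x": -0.001, "y": 0.04, "z": 0, "roll": 0}, {"grip": -0.6, "x": -0.002, "y": 0.06, "z": 0, "roll": 0}, {"grip": -0.6, "x": -0.002, "y": 0.08, "z": 0, "roll": 0}, {"grip": -0.6, "x": -0.003, "y": 0.1, "z": 0, "roll": 0}, {"grip": -0.6, "x": -0.004, "y": 0.12, "z": 0, "roll": 0}, {"grip": -0.6, "x": -0.004, "y": 0.14, "z": 0, "roll": 0}, {"grip": -0.6, "x": -0.005, "y": 0.16, "z": 0, "roll": 0}, {"grip": -0.6, "x": -0.005, "y": 0.18, "z": 0, "roll": 0}, {"grip": -0.6, "x": -0.006, "y": 0.2, "z": 0, "roll": 0}, {"grip": -0.6, "x": -0.007, "y": 0.22, "z": 0, "roll": 0}, {"grip": -0.6, "x": -0.007, "y": 0.24, "z": 0, "roll": 0}])

```text
time: 7.32
tcp_pos: [0.5334, -0.0453, 0.1749]
tool_rot: [179.9, 0.1, 91.8]
ft_force: [-0.2, -4.9, 7.4]
width: 0.0264
grasp_force: 60.0
```

Call:
servo_tool(steps=[{"grip": -0.6, "x": -0.001, "y": 0.02, "z": 0, "roll": 0}, {"grip": -0.6, "x": -0.001, "y": 0.04, "z": 0, "roll": 0}, {"grip": -0.6, "x": -0.002, "y": 0.06, "z": 0, "roll": 0}, {"grip": -0.6, "x": -0.002, "y": 0.08, "z": 0, "roll": 0}, {"grip": -0.6, "x": -0.003, "y": 0.1, "z": 0, "roll": 0}, {"grip": -0.6, "x": -0.004, "y": 0.12, "z": 0, "roll": 0}, {"grip": -0.6, "x": -0.004, "y": 0.14, "z": 0, "roll": 0}, {"grip": -0.6, "x": -0.005, "y": 0.16, "z": 0, "roll": 0}, {"grip": -0.6, "x": -0.005, "y": 0.18, "z": 0, "roll": 0}, {"grip": -0.6, "x": -0.006, "y": 0.2, "z": 0, "roll": 0}, {"grip": -0.6, "x": -0.007, "y": 0.22, "z": 0, "roll": 0}, {"grip": -0.6, "x": -0.007, "y": 0.24, "z": 0, "roll": 0}])

```text
time: 8.32
tcp_pos: [0.5315, 0.0148, 0.1749]
tool_rot: [179.9, 0.1, 91.8]
ft_force: [0.4, -5.3, 6.8]
width: 0.0266
grasp_force: 60.1
```

Call:
servo_tool(steps=[{"grip": -0.6, "x": 0, "y": 0.02, "z": 0, "roll": 0.004}, {"grip": -0.6, "x": 0, "y": 0.04, "z": 0, "roll": 0.008}, {"grip": -0.6, "x": 0, "y": 0.06, "z": 0, "roll": 0.012}, {"grip": -0.6, "x": 0, "y": 0.08, "z": 0, "roll": 0.016}, {"grip": -0.6, "x": 0.001, "y": 0.1, "z": 0, "roll": 0.02}, {"grip": -0.6, "x": 0.002, "y": 0.12, "z": 0, "roll": 0.024}, {"grip": -0.6, "x": 0.003, "y": 0.14, "z": 0, "roll": 0.028}, {"grip": -0.6, "x": 0.004, "y": 0.16, "z": 0, "roll": 0.032}, {"grip": -0.6, "x": 0.004, "y": 0.18, "z": 0, "roll": 0.036}, {"grip": -0.6, "x": 0.004, "y": 0.2, "z": 0, "roll": 0.04}, {"grip": -0.6, "x": 0.004, "y": 0.2, "z": 0, "roll": 0.04}])

```text
time: 9.23
tcp_pos: [0.5325, 0.0654, 0.1749]
tool_rot: [179.9, 0.0, 95.4]
ft_force: [0.4, -1.8, 6.4]
width: 0.0263
grasp_force: 60.1
```

Call:
servo_tool(steps=[{"grip": -0.1, "x": 0, "y": 0, "z": 0, "roll": 0}, {"grip": -0.1, "x": 0, "y": 0, "z": 0, "roll": 0}, {"grip": -0.1, "x": 0, "y": 0, "z": 0, "roll": 0}, {"grip": 0.0, "x": 0, "y": 0, "z": 0.1, "roll": 0}, {"grip": 0.0, "x": 0, "y": 0, "z": 0.3, "roll": 0}, {"grip": 0, "x": -0.4, "y": 0.3, "z": 0.5, "roll": 0}, {"grip": 0, "x": -0.8, "y": 0.6, "z": 0.5, "roll": 0}, {"grip": 0, "x": -0.8, "y": 1, "z": 0.5, "roll": 0}, {"grip": 0, "x": -0.8, "y": 1, "z": 0.5, "roll": 0}, {"grip": 0, "x": -0.8, "y": 1, "z": 0.5, "roll": 0}, {"grip": 0, "x": -0.8, "y": 1, "z": 0.5, "roll": 0}, {"grip": 0, "x": -0.8, "y": 1, "z": 0.5, "roll": 0}])

```text
time: 10.23
tcp_pos: [0.352, 0.2842, 0.2942]
tool_rot: [-180.0, -0.0, 95.4]
ft_force: [0.9, 0.4, 0.3]
width: 0.0428
grasp_force: 0.0
```

```bash
cat > look.py <<'E'
from h import *
import sys
tag=sys.argv[1]
T=snapshot('top');S=snapshot('side')
for n,s in(('top',T),('side',S)):
    for q in ['tray','slot_red','slot_green','slot_yellow','slot_blue','slot_white','bay','handle','plum_tub','white_tub','bottle_red','bottle_green','bottle_yellow','bottle_blue','bottle_white','block']:
        print(n,q,[(np.round(d['position'],3).tolist(),round(d['p'],2)) for d in spotter.mark_of(q,n)][:2])
save(T,'T'+tag)
cv2.imwrite(f'pics/S{tag}.png',cv2.resize(S['color'][130:400,280:480],None,fx=2.2,fy=2.2,interpolation=cv2.INTER_CUBIC)[:,:,::-1])
np.savez('last.npz',T=T,S=S)
E
python3 look.py 1
```

```text
top tray [([0.546, -0.066, 0.001], 0.57)]
top slot_red [([0.593, -0.008, 0.003], 0.8)]
top slot_green [([0.602, -0.054, 0.004], 0.69)]
top slot_yellow [([0.604, -0.096, 0.005], 0.75)]
top slot_blue [([0.547, -0.039, 0.005], 0.88)]
top slot_white [([0.547, -0.084, 0.006], 0.69), ([0.489, -0.067, 0.004], 0.42)]
top bay [([0.488, -0.067, 0.004], 0.89), ([0.544, -0.036, 0.004], 0.42)]
top handle [([0.533, 0.067, 0.016], 0.58), ([0.544, -0.039, 0.004], 0.51)]
top plum_tub []
top white_tub [([0.553, -0.302, 0.06], 0.9), ([0.546, -0.22, 0.004], 0.57)]
top bottle_red []
top bottle_green []
top bottle_yellow []
top bottle_blue [([0.547, -0.22, 0.004], 0.55)]
top bottle_white [([0.405, -0.283, 0.002], 0.52), ([0.42, 0.121, -0.004], 0.42)]
top block []
side tray [([0.601, -0.053, 0.005], 0.67), ([0.549, -0.059, -0.001], 0.65)]
side slot_red [([0.419, 0.252, -0.002], 0.69), ([0.596, -0.013, 0.006], 0.61)]
side slot_green [([0.6, -0.054, 0.006], 0.58)]
side slot_yellow [([0.603, -0.1, 0.004], 0.68)]
side slot_blue [([0.541, -0.035, 0.004], 0.78)]
side slot_white [([0.55, -0.079, 0.003], 0.94)]
side bay [([0.487, -0.068, 0.004], 0.8), ([0.424, 0.122, -0.006], 0.66)]
side handle [([0.531, 0.064, 0.017], 0.67)]
side plum_tub [([0.548, -0.29, -0.002], 0.75), ([0.424, 0.211, -0.003], 0.17)]
side white_tub [([0.554, -0.303, 0.061], 0.76)]
side bottle_red [([0.422, 0.208, -0.001], 0.57), ([0.772, -0.103, 0.002], 0.19)]
side bottle_green []
side bottle_yellow [([0.425, 0.163, -0.003], 0.75), ([0.423, 0.122, -0.004], 0.34)]
side bottle_blue [([0.431, 0.294, -0.008], 0.62)]
side bottle_white [([0.422, 0.121, -0.004], 0.45)]
side block [([0.404, 0.389, -0.006], 0.72)]
```

View pics/T1.png

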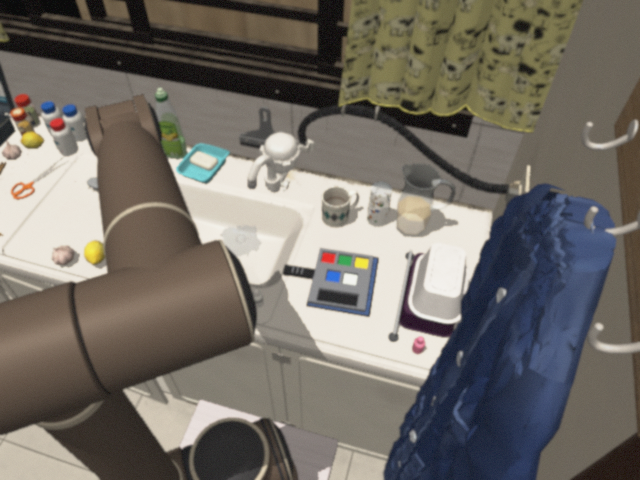

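View pics/S1.png

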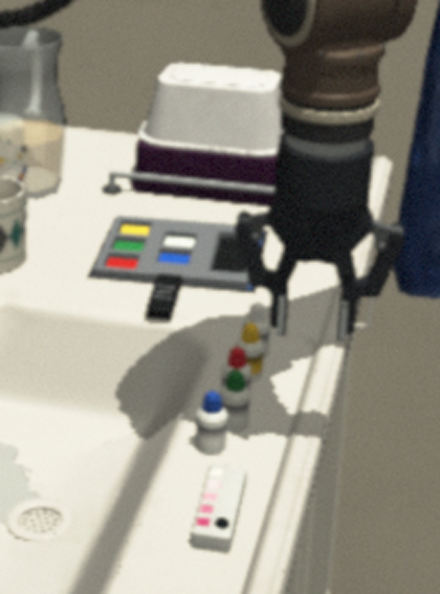

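```bash
cat > fit.py <<'E'
from h import *
loc={'slot_red':(-44,58),'slot_green':(0,58),'slot_yellow':(44,58),'slot_blue':(-22,2),'slot_white':(22,2),'bay':(0,-60),'handle':(-127,0)}
def fit(obs):
    P=np.array([loc[k] for k,_ in obs])/1000.;Q=np.array([q for _,q in obs])
    for _ in range(2):
        p0,q0=P.mean(0),Q.mean(0);a=P-p0;b=Q-q0
        th=np.arctan2((a[:,0]*b[:,1]-a[:,1]*b[:,0]).sum(),(a*b).sum())
        R=np.array([[np.cos(th),-np.sin(th)],[np.sin(th),np.cos(th)]]);t=q0-R@p0
        e=np.linalg.norm(P@R.T+t-Q,axis=1);k=e<.012;P,Q=P[k],Q[k]
    return R,t,np.degrees(th),e
def obs():
    o=[]
    for n in('top','side'):
        snapshot(n)
        for k in loc:
            for d in spotter.mark_of(k,n)[:2]:
                x=d['position']
                if 0.45<x[0]<.65 and -.16<x[1]<.1 and d['p']>.5:o.append((k,x[:2]));break
    return o
if __name__=='__main__':
    o=obs()+obs()
    R,t,th,e=fit(o);print('tray',t.round(4),th,'mat -84.8',np.round(e,3))
    for k in loc:print(k,np.round(R@np.array(loc[k])/1000.@np.eye(2)+t,4))
    S=snapshot('side');h=cv2.cvtColor(S['color'],cv2.COLOR_RGB2HSV).astype(int)
    X=px2w(S,[(u,v) for v in range(480) for u in range(640)]).reshape(480,640,3)
    reg=(X[...,0]>.37)&(X[...,0]<.47)&(X[...,1]>.07)&(X[...,1]<.33)&(X[...,2]>.034)&(X[...,2]<.06)
    print('cap pixels',reg.sum())
    H,s,v=h[...,0],h[...,1],h[...,2]
    for c,m in dict(red=((H<8)|(H>170))&(s>130),green=(H>45)&(H<90)&(s>80),yellow=(H>18)&(H<35)&(s>120),blue=(H>100)&(H<130)&(s>120),white=(s<60)).items():
        m=m&reg; 
        if c=='white':m&=(X[...,1]<.145)
        vv,uu=np.where(m)
        if len(uu): 
            print(c,len(uu),'mean depth pt',np.round(np.median(X[m],0),4),'axis@.044',np.round(px2w(S,[(uu.mean(),vv.mean())],.045)[0],4))
    X2=(X[...,0]>.36)&(X[...,0]<.46)&(X[...,1]>.315)&(X[...,1]<.5)&(X[...,2]>.008)&(X[...,2]<.03)
    vv,uu=np.where(X2);W=X[X2]
    print('block',len(uu),cv2.minAreaRect((W[:,:2]*1000).astype(np.float32)),np.median(W[:,2]))
E
python3 fit.py
```

```text
tray [ 0.5441 -0.0599] -84.75176857417678 mat -84.8 [0.001 0.002 0.003 0.004 0.003 0.001 0.003 0.003 0.001 0.005 0.004 0.002
 0.002 0.004 0.003 0.002 0.004 0.003 0.004 0.005 0.002 0.005 0.004 0.002
 0.005 0.003 0.001 0.003]
slot_red [ 0.5978 -0.0108]
slot_green [ 0.6018 -0.0546]
slot_yellow [ 0.6059 -0.0984]
slot_blue [ 0.5441 -0.0378]
slot_white [ 0.5481 -0.0816]
bay [ 0.4843 -0.0654]
handle [0.5325 0.0666]
cap pixels 434
red 49 mean depth pt [0.4237 0.2173 0.0441] axis@.044 [0.4233 0.2179 0.045 ]
green 52 mean depth pt [0.4171 0.2577 0.0455] axis@.044 [0.4174 0.2573 0.045 ]
yellow 52 mean depth pt [0.4206 0.1702 0.0451] axis@.044 [0.4204 0.17   0.045 ]
blue 55 mean depth pt [0.429  0.2982 0.0466] axis@.044 [0.4297 0.2965 0.045 ]
white 70 mean depth pt [0.4226 0.1273 0.0433] axis@.044 [0.4222 0.1303 0.045 ]
block 603 ((402.9981994628906, 387.1243591308594), (32.13124465942383, 101.34042358398438), 3.430798053741455) 0.012327801823288576
```

Run:
```python
from h import *
T=snapshot('top');st=manip.state();print(st['tcp_pos'],st['tool_rot'],st['ft_force'])
c=-np.array(T['R']).T@T['t'];h=cv2.cvtColor(T['color'],cv2.COLOR_RGB2HSV).astype(int);H,s,v=h[...,0],h[...,1],h[...,2]
X=px2w(T,[(u,v) for v in range(480) for u in range(640)],.004).reshape(480,640,3)
reg=(X[...,0]>.47)&(X[...,0]<.635)&(X[...,1]>-.14)&(X[...,1]<.02)
ap={'red':(.5978,-.0108),'green':(.6018,-.0546),'yellow':(.6059,-.0984),'blue':(.5441,-.0378),'white':(.5481,-.0816),'black':(.4843,-.0654)}
ms=dict(red=((H<8)|(H>170))&(s>130),green=(H>45)&(H<90)&(s>80),yellow=(H>18)&(H<35)&(s>120),blue=(s>120)&(H>100)&(H<130),white=(s<60)&(v>150),black=(v<50))
for k,m in ms.items():
    a=np.array(ap[k]);m=m&reg&(np.abs(X[...,0]-a[0])<.027)&(np.abs(X[...,1]-a[1])<(.06 if k=='black' else .024))
    w=X[m][:,:2];rc=cv2.minAreaRect((w*1000).astype(np.float32))
    off=.004*(a-c[:2])/c[2]
    print(k,m.sum(),np.round(w.mean(0)-off,4),np.round(np.array(rc[0])/1000-off,4),rc[1:])
```

```text
[0.35369449 0.2831148  0.29406651] [ 1.79999394e+02 -1.28560865e-03  9.54006985e+01] [-0.22852687  0.39372799  0.30744418]
red 116 [ 0.5999 -0.0105] [ 0.5997 -0.0105] ((29.77752113342285, 31.960954666137695), 16.044055938720703)
green 123 [ 0.6043 -0.0544] [ 0.6045 -0.0543] ((31.262065887451172, 33.66773223876953), 4.96439790725708)
yellow 127 [ 0.6091 -0.0976] [ 0.6089 -0.0978] ((34.92809295654297, 31.780832290649414), 13.068562507629395)
blue 129 [ 0.5461 -0.038 ] [ 0.5466 -0.0382] ((31.010974884033203, 33.47639083862305), 6.8053741455078125)
white 204 [ 0.5482 -0.0825] [ 0.5485 -0.0801] ((39.932769775390625, 46.4109001159668), 5.217238426208496)
black 266 [ 0.4861 -0.0662] [ 0.4869 -0.0661] ((23.655685424804688, 91.38204193115234), 6.275096893310547)
```

Call:
servo_tool(grip_force=25, steps=[{"grip": 0.05, "x": 0.305, "y": 0.036, "z": 0, "roll": 0}, {"grip": 0.05, "x": 0.305, "y": 0.036, "z": 0, "roll": 0}, {"grip": 0.05, "x": 0.305, "y": 0.036, "z": 0, "roll": 0}, {"grip": 0.05, "x": 0.305, "y": 0.036, "z": -0.16, "roll": 0}, {"grip": 0.05, "x": 0.305, "y": 0.036, "z": -0.3, "roll": 0}, {"grip": 0.05, "x": 0.305, "y": 0.036, "z": -0.4, "roll": 0}, {"grip": 0.05, "x": 0.305, "y": 0.036, "z": -0.448, "roll": 0}, {"grip": 0.05, "x": 0.305, "y": 0.036, "z": -0.448, "roll": 0}, {"grip": 0.05, "x": 0.305, "y": 0.036, "z": -0.448, "roll": 0}])

```text
time: 14.38
tcp_pos: [0.4297, 0.292, 0.1817]
tool_rot: [-179.9, 0.0, 95.4]
ft_force: [-0.1, -1.1, 0.1]
width: 0.045
grasp_force: 0.0
```

Call:
servo_tool(grip_force=25, steps=[{"grip": -0.6, "x": 0, "y": 0, "z": 0, "roll": 0}, {"grip": -0.6, "x": 0, "y": 0, "z": 0, "roll": 0}, {"grip": -0.6, "x": 0, "y": 0, "z": 0, "roll": 0}, {"grip": -0.6, "x": 0, "y": 0, "z": 0, "roll": 0}, {"grip": -0.6, "x": 0, "y": 0, "z": 0, "roll": 0}, {"grip": -0.6, "x": 0, "y": 0, "z": 0, "roll": 0}])

```text
time: 14.88
tcp_pos: [0.4305, 0.2925, 0.1836]
tool_rot: [179.9, -0.1, 95.4]
ft_force: [-0.3, -1.1, 6.5]
width: 0.0258
grasp_force: 25.7
```

Call:
servo_tool(steps=[{"grip": -0.6, "x": 0, "y": 0, "z": 0.1, "roll": 0}, {"grip": -0.6, "x": 0, "y": 0, "z": 0.25, "roll": 0}, {"grip": -0.6, "x": 0.1, "y": -0.1, "z": 0.38, "roll": 0}, {"grip": -0.6, "x": 0.2, "y": -0.22, "z": 0.4, "roll": 0}, {"grip": -0.6, "x": 0.3, "y": -0.36, "z": 0.4, "roll": 0}, {"grip": -0.6, "x": 0.4, "y": -0.5, "z": 0.4, "roll": 0}, {"grip": -0.6, "x": 0.458, "y": -0.64, "z": 0.4, "roll": 0}, {"grip": -0.6, "x": 0.458, "y": -0.78, "z": 0.4, "roll": 0}, {"grip": -0.6, "x": 0.458, "y": -0.9, "z": 0.4, "roll": 0}, {"grip": -0.6, "x": 0.458, "y": -0.9, "z": 0.4, "roll": 0}])

```text
time: 15.72
tcp_pos: [0.5445, 0.0627, 0.2822]
tool_rot: [-180.0, 0.1, 95.1]
ft_force: [-0.2, 0.5, -1.2]
width: 0.0263
grasp_force: 25.2
```

Call:
servo_tool(steps=[{"grip": -0.6, "x": 0, "y": -0.14, "z": 0, "roll": 0}, {"grip": -0.6, "x": 0, "y": -0.28, "z": 0, "roll": 0}, {"grip": -0.6, "x": 0, "y": -0.422, "z": 0, "roll": 0}, {"grip": -0.6, "x": 0, "y": -0.422, "z": -0.15, "roll": 0}, {"grip": -0.6, "x": 0, "y": -0.422, "z": -0.25, "roll": 0}, {"grip": -0.6, "x": 0, "y": -0.422, "z": -0.25, "roll": 0}, {"grip": -0.6, "x": 0, "y": -0.422, "z": -0.25, "roll": 0}])

```text
time: 16.3
tcp_pos: [0.5437, -0.0382, 0.2189]
tool_rot: [-179.8, -0.0, 95.4]
ft_force: [0.6, -0.8, 0.0]
width: 0.0261
grasp_force: 25.2
```

```bash
cat > held.py <<'E'
from h import *
import sys
col=sys.argv[1]
st=manip.state();print(st['tcp_pos'],st['width'])
for n in('side','top'):
    S=snapshot(n);print(n,[(np.round(d['position'],3).tolist(),round(d['p'],2)) for d in spotter.mark_of('bottle_'+col,n)][:3])
    if n=='side':
        h=cv2.cvtColor(S['color'],cv2.COLOR_RGB2HSV).astype(int);H,s,v=h[...,0],h[...,1],h[...,2]
        m=dict(red=((H<8)|(H>170))&(s>130),green=(H>45)&(H<90)&(s>80),yellow=(H>18)&(H<35)&(s>120),blue=(H>100)&(H<130)&(s>120),white=(s<60)&(v>120))[col]
        X=px2w(S,[(u,v) for v in range(480) for u in range(640)]).reshape(480,640,3)
        p=st['tcp_pos'];m&=(abs(X[...,0]-p[0])<.02)&(abs(X[...,1]-p[1])<.03)&(abs(X[...,2]-(p[2]-.138))<.02)
        print(m.sum(),np.median(X[m],0).round(4))
        cv2.imwrite(f'pics/held_{col}.png',cv2.resize(S['color'][170:330,300:460],None,fx=3,fy=3,interpolation=cv2.INTER_CUBIC)[:,:,::-1])
E
python3 held.py blue
```

```text
[ 0.54372932 -0.03818872  0.21885107] 0.0261114319221617
side [([0.545, -0.038, 0.026], 0.78)]
26 [ 0.5424 -0.0322  0.0825]
top [([0.547, -0.038, 0.029], 0.57), ([0.489, -0.069, 0.004], 0.49)]
```

View pics/held_blue.png

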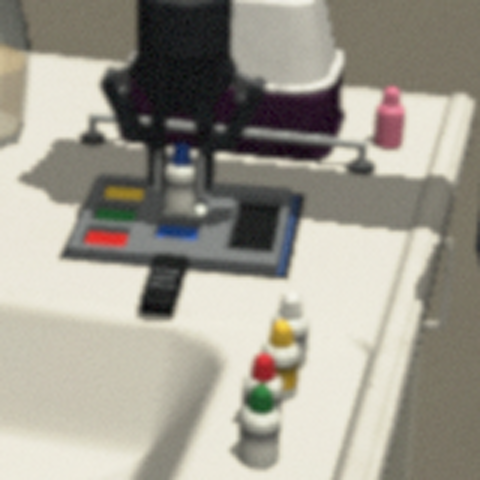

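Call:
servo_tool(steps=[{"grip": -0.6, "x": 0.004, "y": 0, "z": -0.03, "roll": 0}, {"grip": -0.6, "x": 0.004, "y": 0, "z": -0.06, "roll": 0}, {"grip": -0.6, "x": 0.004, "y": 0, "z": -0.085, "roll": 0}, {"grip": -0.6, "x": 0.004, "y": 0, "z": -0.1, "roll": 0}, {"grip": -0.6, "x": 0.004, "y": 0, "z": -0.108, "roll": 0}, {"grip": -0.6, "x": 0.004, "y": 0, "z": -0.108, "roll": 0}])

```text
time: 17.0
tcp_pos: [0.5452, -0.0383, 0.1927]
tool_rot: [-180.0, -0.0, 95.4]
ft_force: [-2.4, 0.2, 3.5]
width: 0.0261
grasp_force: 25.5
```

Call:
servo_tool(steps=[{"grip": -0.05, "x": 0, "y": 0, "z": 0, "roll": 0}, {"grip": -0.05, "x": 0, "y": 0, "z": 0, "roll": 0}, {"grip": -0.05, "x": 0, "y": 0, "z": 0, "roll": 0}, {"grip": -0.05, "x": 0, "y": 0, "z": 0.1, "roll": 0}, {"grip": 0.05, "x": 0, "y": 0, "z": 0.25, "roll": 0}, {"grip": 0.05, "x": 0, "y": 0, "z": 0.4, "roll": 0}, {"grip": 0.05, "x": -0.1, "y": 0.12, "z": 0.4, "roll": 0}, {"grip": 0.05, "x": -0.2, "y": 0.24, "z": 0.4, "roll": 0}, {"grip": 0.05, "x": -0.3, "y": 0.36, "z": 0.4, "roll": 0}, {"grip": 0.05, "x": -0.4, "y": 0.48, "z": 0.4, "roll": 0}, {"grip": 0.05, "x": -0.5, "y": 0.6, "z": 0.4, "roll": 0}, {"grip": 0.05, "x": -0.5, "y": 0.6, "z": 0.4, "roll": 0}])

```text
time: 18.0
tcp_pos: [0.4167, 0.1147, 0.2925]
tool_rot: [-179.9, -0.1, 95.7]
ft_force: [-1.2, -1.1, 0.1]
width: 0.045
grasp_force: 0.0
```

Run:
```python
from h import *
T=snapshot('top');S=snapshot('side')
for n in('top','side'):print([(np.round(d['position'],3).tolist(),round(d['p'],2)) for d in spotter.mark_of('bottle_blue',n)][:2])
print(manip.state()['tcp_pos'])
cv2.imwrite('pics/b1.png',np.hstack([cv2.resize(T['color'][235:325,295:385],(390,390)),cv2.resize(S['color'][180:270,310:400],(390,390))])[:,:,::-1])
```

```text
[([0.545, -0.038, 0.0], 0.54)]
[([0.548, -0.038, 0.004], 0.6), ([0.55, -0.063, -0.0], 0.46)]
[0.42088936 0.11147843 0.29268057]
```

View pics/b1.png

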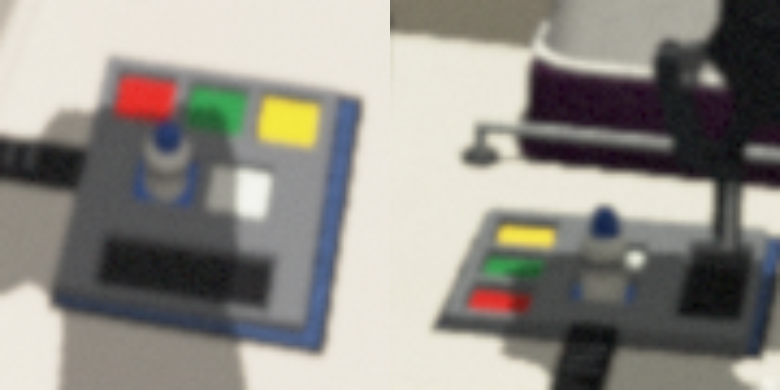

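Call:
servo_tool(steps=[{"grip": 0.05, "x": -0.012, "y": 0.15, "z": 0, "roll": 0}, {"grip": 0.05, "x": -0.012, "y": 0.3, "z": 0, "roll": 0}, {"grip": 0.05, "x": -0.012, "y": 0.45, "z": 0, "roll": 0}, {"grip": 0.05, "x": -0.012, "y": 0.562, "z": 0, "roll": 0}, {"grip": 0.05, "x": -0.012, "y": 0.562, "z": -0.1, "roll": 0}, {"grip": 0.05, "x": -0.012, "y": 0.562, "z": -0.25, "roll": 0}, {"grip": 0.05, "x": -0.012, "y": 0.562, "z": -0.38, "roll": 0}, {"grip": 0.05, "x": -0.012, "y": 0.562, "z": -0.443, "roll": 0}, {"grip": 0.05, "x": -0.012, "y": 0.562, "z": -0.443, "roll": 0}, {"grip": 0.05, "x": -0.012, "y": 0.562, "z": -0.443, "roll": 0}])

```text
time: 19.03
tcp_pos: [0.4181, 0.2512, 0.1811]
tool_rot: [-179.9, 0.1, 95.3]
ft_force: [1.0, -0.3, 0.1]
width: 0.045
grasp_force: 0.0
```

Call:
servo_tool(grip_force=25, steps=[{"grip": -0.6, "x": 0, "y": 0, "z": 0, "roll": 0}, {"grip": -0.6, "x": 0, "y": 0, "z": 0, "roll": 0}, {"grip": -0.6, "x": 0, "y": 0, "z": 0, "roll": 0}, {"grip": -0.6, "x": 0, "y": 0, "z": 0, "roll": 0}, {"grip": -0.6, "x": 0, "y": 0, "z": 0, "roll": 0}, {"grip": -0.6, "x": 0, "y": 0, "z": 0, "roll": 0}])

```text
time: 19.53
tcp_pos: [0.4183, 0.2524, 0.1834]
tool_rot: [179.8, -0.0, 95.4]
ft_force: [0.5, -1.4, 6.1]
width: 0.0257
grasp_force: 25.6
```

Call:
servo_tool(steps=[{"grip": -0.6, "x": 0, "y": 0, "z": 0.1, "roll": 0}, {"grip": -0.6, "x": 0, "y": 0, "z": 0.25, "roll": 0}, {"grip": -0.6, "x": 0.1, "y": -0.08, "z": 0.38, "roll": 0}, {"grip": -0.6, "x": 0.2, "y": -0.2, "z": 0.4, "roll": 0}, {"grip": -0.6, "x": 0.3, "y": -0.32, "z": 0.4, "roll": 0}, {"grip": -0.6, "x": 0.4, "y": -0.44, "z": 0.4, "roll": 0}, {"grip": -0.6, "x": 0.5, "y": -0.56, "z": 0.4, "roll": 0}, {"grip": -0.6, "x": 0.6, "y": -0.68, "z": 0.4, "roll": 0}, {"grip": -0.6, "x": 0.7, "y": -0.8, "z": 0.4, "roll": 0}, {"grip": -0.6, "x": 0.74, "y": -0.9, "z": 0.4, "roll": 0}, {"grip": -0.6, "x": 0.74, "y": -0.9, "z": 0.4, "roll": 0}])

```text
time: 20.45
tcp_pos: [0.6043, 0.0231, 0.2815]
tool_rot: [180.0, 0.1, 95.1]
ft_force: [-0.2, 0.2, -0.1]
width: 0.0261
grasp_force: 25.2
```

Call:
servo_tool(steps=[{"grip": -0.6, "x": 0, "y": -0.14, "z": 0, "roll": 0}, {"grip": -0.6, "x": 0, "y": -0.25, "z": 0, "roll": 0}, {"grip": -0.6, "x": 0, "y": -0.326, "z": 0, "roll": 0}, {"grip": -0.6, "x": 0, "y": -0.326, "z": -0.15, "roll": 0}, {"grip": -0.6, "x": 0, "y": -0.326, "z": -0.25, "roll": 0}, {"grip": -0.6, "x": 0, "y": -0.326, "z": -0.25, "roll": 0}, {"grip": -0.6, "x": 0, "y": -0.326, "z": -0.25, "roll": 0}])

```text
time: 21.03
tcp_pos: [0.6015, -0.0539, 0.2185]
tool_rot: [-179.8, -0.0, 95.4]
ft_force: [-0.1, -0.4, -0.3]
width: 0.0259
grasp_force: 25.2
```

```bash
python3 held.py green
```

```text
[ 0.60151646 -0.05389938  0.21847367] 0.025864038290506895
side [([0.601, -0.053, 0.03], 0.57)]
25 [ 0.5998 -0.0478  0.0802]
top [([0.605, -0.053, 0.034], 0.52)]
```

Call:
servo_tool(steps=[{"grip": -0.6, "x": 0.006, "y": -0.002, "z": -0.03, "roll": 0}, {"grip": -0.6, "x": 0.006, "y": -0.002, "z": -0.06, "roll": 0}, {"grip": -0.6, "x": 0.006, "y": -0.002, "z": -0.085, "roll": 0}, {"grip": -0.6, "x": 0.006, "y": -0.002, "z": -0.1, "roll": 0}, {"grip": -0.6, "x": 0.006, "y": -0.002, "z": -0.108, "roll": 0}, {"grip": -0.6, "x": 0.006, "y": -0.002, "z": -0.108, "roll": 0}])

```text
time: 21.73
tcp_pos: [0.6036, -0.0549, 0.1925]
tool_rot: [-180.0, -0.0, 95.4]
ft_force: [-2.2, -0.8, 3.9]
width: 0.0259
grasp_force: 25.5
```

Call:
servo_tool(steps=[{"grip": -0.05, "x": 0, "y": 0, "z": 0, "roll": 0}, {"grip": -0.05, "x": 0, "y": 0, "z": 0, "roll": 0}, {"grip": -0.05, "x": 0, "y": 0, "z": 0, "roll": 0}, {"grip": -0.05, "x": 0, "y": 0, "z": 0.1, "roll": 0}, {"grip": 0.05, "x": 0, "y": 0, "z": 0.25, "roll": 0}, {"grip": 0.05, "x": 0, "y": 0, "z": 0.4, "roll": 0}, {"grip": 0.05, "x": -0.12, "y": 0.12, "z": 0.4, "roll": 0}, {"grip": 0.05, "x": -0.24, "y": 0.24, "z": 0.4, "roll": 0}, {"grip": 0.05, "x": -0.36, "y": 0.36, "z": 0.4, "roll": 0}, {"grip": 0.05, "x": -0.48, "y": 0.48, "z": 0.4, "roll": 0}, {"grip": 0.05, "x": -0.6, "y": 0.6, "z": 0.4, "roll": 0}, {"grip": 0.05, "x": -0.6, "y": 0.6, "z": 0.4, "roll": 0}])

```text
time: 22.73
tcp_pos: [0.4498, 0.0978, 0.2922]
tool_rot: [-179.9, -0.1, 95.6]
ft_force: [0.5, -0.3, -0.8]
width: 0.0443
grasp_force: 0.0
```

```bash
cat > chk.py <<'E'
from h import *
import sys
for n in('top','side'):
    snapshot(n)
    for q in sys.argv[1:]:print(n,q,[(np.round(d['position'],3).tolist(),round(d['p'],2)) for d in spotter.mark_of(q,n)][:2])
print(manip.state()['tcp_pos'].round(4))
E
python3 chk.py bottle_green bottle_red block
```

```text
top bottle_green [([0.602, -0.053, 0.005], 0.66), ([0.547, -0.084, 0.0], 0.25)]
top bottle_red []
top block [([0.757, 0.0, -0.003], 0.62)]
side bottle_green []
side bottle_red [([0.424, 0.206, 0.0], 0.69)]
side block [([0.405, 0.388, -0.002], 0.88)]
[0.4548 0.0944 0.2921]
```

Call:
servo_tool(steps=[{"grip": 0.05, "x": -0.127, "y": 0.15, "z": 0, "roll": 0}, {"grip": 0.05, "x": -0.127, "y": 0.3, "z": 0, "roll": 0}, {"grip": 0.05, "x": -0.127, "y": 0.46, "z": 0, "roll": 0}, {"grip": 0.05, "x": -0.127, "y": 0.46, "z": 0, "roll": 0}, {"grip": 0.05, "x": -0.127, "y": 0.46, "z": -0.1, "roll": 0}, {"grip": 0.05, "x": -0.127, "y": 0.46, "z": -0.25, "roll": 0}, {"grip": 0.05, "x": -0.127, "y": 0.46, "z": -0.38, "roll": 0}, {"grip": 0.05, "x": -0.127, "y": 0.46, "z": -0.44, "roll": 0}, {"grip": 0.05, "x": -0.127, "y": 0.46, "z": -0.44, "roll": 0}, {"grip": 0.05, "x": -0.127, "y": 0.46, "z": -0.44, "roll": 0}])

```text
time: 23.97
tcp_pos: [0.4225, 0.2096, 0.1817]
tool_rot: [-179.9, 0.0, 95.3]
ft_force: [0.3, 0.5, 0.7]
width: 0.045
grasp_force: 0.0
```

Call:
servo_tool(grip_force=25, steps=[{"grip": -0.6, "x": 0, "y": 0, "z": 0, "roll": 0}, {"grip": -0.6, "x": 0, "y": 0, "z": 0, "roll": 0}, {"grip": -0.6, "x": 0, "y": 0, "z": 0, "roll": 0}, {"grip": -0.6, "x": 0, "y": 0, "z": 0, "roll": 0}, {"grip": -0.6, "x": 0, "y": 0, "z": 0, "roll": 0}, {"grip": -0.6, "x": 0, "y": 0, "z": 0, "roll": 0}])

```text
time: 24.47
tcp_pos: [0.4231, 0.2104, 0.1839]
tool_rot: [179.8, -0.0, 95.4]
ft_force: [0.1, -1.1, 7.0]
width: 0.0262
grasp_force: 25.6
```

Call:
servo_tool(steps=[{"grip": -0.6, "x": 0, "y": 0, "z": 0.1, "roll": 0}, {"grip": -0.6, "x": 0, "y": 0, "z": 0.25, "roll": 0}, {"grip": -0.6, "x": 0.1, "y": -0.08, "z": 0.38, "roll": 0}, {"grip": -0.6, "x": 0.2, "y": -0.2, "z": 0.4, "roll": 0}, {"grip": -0.6, "x": 0.3, "y": -0.32, "z": 0.4, "roll": 0}, {"grip": -0.6, "x": 0.4, "y": -0.44, "z": 0.4, "roll": 0}, {"grip": -0.6, "x": 0.5, "y": -0.56, "z": 0.4, "roll": 0}, {"grip": -0.6, "x": 0.6, "y": -0.68, "z": 0.4, "roll": 0}, {"grip": -0.6, "x": 0.7, "y": -0.8, "z": 0.4, "roll": 0}, {"grip": -0.6, "x": 0.702, "y": -0.882, "z": 0.4, "roll": 0}, {"grip": -0.6, "x": 0.702, "y": -0.882, "z": 0.4, "roll": 0}])

```text
time: 25.38
tcp_pos: [0.5987, -0.014, 0.2819]
tool_rot: [-180.0, 0.1, 95.1]
ft_force: [-0.7, -0.6, -1.1]
width: 0.0263
grasp_force: 25.2
```

Call:
servo_tool(steps=[{"grip": -0.6, "x": 0, "y": 0, "z": -0.1, "roll": 0}, {"grip": -0.6, "x": 0, "y": 0, "z": -0.2, "roll": 0}, {"grip": -0.6, "x": 0, "y": 0, "z": -0.25, "roll": 0}, {"grip": -0.6, "x": 0, "y": 0, "z": -0.25, "roll": 0}, {"grip": -0.6, "x": 0, "y": 0, "z": -0.25, "roll": 0}])

```text
time: 25.8
tcp_pos: [0.5971, -0.0098, 0.2196]
tool_rot: [-179.9, -0.0, 95.4]
ft_force: [0.4, -0.8, -0.3]
width: 0.0262
grasp_force: 25.2
```

```bash
python3 held.py red
```

```text
[ 0.59709743 -0.00978414  0.21958458] 0.026157419385770025
side [([0.596, -0.01, 0.037], 0.78)]
28 [ 0.5961 -0.0024  0.0794]
top []
```

Call:
servo_tool(steps=[{"grip": -0.6, "x": 0.003, "y": -0.006, "z": -0.03, "roll": 0}, {"grip": -0.6, "x": 0.003, "y": -0.006, "z": -0.06, "roll": 0}, {"grip": -0.6, "x": 0.003, "y": -0.006, "z": -0.085, "roll": 0}, {"grip": -0.6, "x": 0.003, "y": -0.006, "z": -0.1, "roll": 0}, {"grip": -0.6, "x": 0.003, "y": -0.006, "z": -0.11, "roll": 0}, {"grip": -0.6, "x": 0.003, "y": -0.006, "z": -0.11, "roll": 0}])

```text
time: 26.5
tcp_pos: [0.5981, -0.0119, 0.1929]
tool_rot: [-180.0, -0.0, 95.4]
ft_force: [-4.8, 0.6, 8.3]
width: 0.0265
grasp_force: 25.9
```

Call:
servo_tool(steps=[{"grip": -0.05, "x": 0, "y": 0, "z": 0, "roll": 0}, {"grip": -0.05, "x": 0, "y": 0, "z": 0, "roll": 0}, {"grip": -0.05, "x": 0, "y": 0, "z": 0, "roll": 0}, {"grip": -0.05, "x": 0, "y": 0, "z": 0.1, "roll": 0}, {"grip": 0.05, "x": 0, "y": 0, "z": 0.25, "roll": 0}, {"grip": 0.05, "x": 0, "y": 0, "z": 0.4, "roll": 0}, {"grip": 0.05, "x": -0.12, "y": 0.12, "z": 0.4, "roll": 0}, {"grip": 0.05, "x": -0.24, "y": 0.24, "z": 0.4, "roll": 0}, {"grip": 0.05, "x": -0.36, "y": 0.36, "z": 0.4, "roll": 0}, {"grip": 0.05, "x": -0.48, "y": 0.48, "z": 0.4, "roll": 0}, {"grip": 0.05, "x": -0.6, "y": 0.6, "z": 0.4, "roll": 0}, {"grip": 0.05, "x": -0.6, "y": 0.6, "z": 0.4, "roll": 0}])

```text
time: 27.5
tcp_pos: [0.4444, 0.1409, 0.2921]
tool_rot: [-179.9, -0.1, 95.7]
ft_force: [-0.5, -0.6, -0.2]
width: 0.0447
grasp_force: 0.0
```

```bash
python3 chk.py bottle_red bottle_yellow block
```

```text
top bottle_red [([0.597, -0.014, 0.005], 0.56)]
top bottle_yellow []
top block []
side bottle_red [([0.595, -0.012, 0.006], 0.67), ([0.594, -0.011, 0.001], 0.63)]
side bottle_yellow [([0.607, -0.054, 0.004], 0.72), ([0.425, 0.168, -0.008], 0.66)]
side block [([0.404, 0.385, -0.007], 0.56), ([0.536, 0.064, 0.014], 0.46)]
[0.4493 0.1373 0.2921]
```

Call:
servo_tool(steps=[{"grip": 0.05, "x": -0.112, "y": 0.109, "z": 0, "roll": 0}, {"grip": 0.05, "x": -0.112, "y": 0.109, "z": 0, "roll": 0}, {"grip": 0.05, "x": -0.112, "y": 0.109, "z": 0, "roll": 0}, {"grip": 0.05, "x": -0.112, "y": 0.109, "z": -0.1, "roll": 0}, {"grip": 0.05, "x": -0.112, "y": 0.109, "z": -0.25, "roll": 0}, {"grip": 0.05, "x": -0.112, "y": 0.109, "z": -0.38, "roll": 0}, {"grip": 0.05, "x": -0.112, "y": 0.109, "z": -0.44, "roll": 0}, {"grip": 0.05, "x": -0.112, "y": 0.109, "z": -0.44, "roll": 0}, {"grip": 0.05, "x": -0.112, "y": 0.109, "z": -0.44, "roll": 0}])

```text
time: 28.65
tcp_pos: [0.4208, 0.1647, 0.1819]
tool_rot: [-179.9, 0.0, 95.3]
ft_force: [0.3, 0.3, 0.6]
width: 0.0451
grasp_force: 0.0
```

Call:
servo_tool(grip_force=25, steps=[{"grip": -0.6, "x": 0, "y": 0, "z": 0, "roll": 0}, {"grip": -0.6, "x": 0, "y": 0, "z": 0, "roll": 0}, {"grip": -0.6, "x": 0, "y": 0, "z": 0, "roll": 0}, {"grip": -0.6, "x": 0, "y": 0, "z": 0, "roll": 0}, {"grip": -0.6, "x": 0, "y": 0, "z": 0, "roll": 0}, {"grip": -0.6, "x": 0, "y": 0, "z": 0, "roll": 0}])

```text
time: 29.15
tcp_pos: [0.4214, 0.1656, 0.1839]
tool_rot: [179.8, -0.0, 95.4]
ft_force: [1.1, -1.6, 6.1]
width: 0.0264
grasp_force: 25.4
```

Call:
servo_tool(steps=[{"grip": -0.6, "x": 0, "y": 0, "z": 0.1, "roll": 0}, {"grip": -0.6, "x": 0, "y": 0, "z": 0.25, "roll": 0}, {"grip": -0.6, "x": 0.1, "y": -0.08, "z": 0.38, "roll": 0}, {"grip": -0.6, "x": 0.2, "y": -0.2, "z": 0.4, "roll": 0}, {"grip": -0.6, "x": 0.3, "y": -0.32, "z": 0.4, "roll": 0}, {"grip": -0.6, "x": 0.4, "y": -0.44, "z": 0.4, "roll": 0}, {"grip": -0.6, "x": 0.5, "y": -0.56, "z": 0.4, "roll": 0}, {"grip": -0.6, "x": 0.6, "y": -0.68, "z": 0.4, "roll": 0}, {"grip": -0.6, "x": 0.7, "y": -0.8, "z": 0.4, "roll": 0}, {"grip": -0.6, "x": 0.74, "y": -0.9, "z": 0.4, "roll": 0}, {"grip": -0.6, "x": 0.74, "y": -0.9, "z": 0.4, "roll": 0}])

```text
time: 30.07
tcp_pos: [0.6073, -0.0636, 0.2819]
tool_rot: [180.0, 0.1, 95.2]
ft_force: [0.6, 0.1, -0.1]
width: 0.0261
grasp_force: 25.0
```

Call:
servo_tool(steps=[{"grip": -0.6, "x": 0, "y": -0.1, "z": 0, "roll": 0}, {"grip": -0.6, "x": 0, "y": -0.15, "z": 0, "roll": 0}, {"grip": -0.6, "x": 0, "y": -0.15, "z": -0.1, "roll": 0}, {"grip": -0.6, "x": 0, "y": -0.15, "z": -0.2, "roll": 0}, {"grip": -0.6, "x": 0, "y": -0.15, "z": -0.25, "roll": 0}, {"grip": -0.6, "x": 0, "y": -0.15, "z": -0.25, "roll": 0}, {"grip": -0.6, "x": 0, "y": -0.15, "z": -0.25, "roll": 0}])

```text
time: 30.65
tcp_pos: [0.6049, -0.0967, 0.2196]
tool_rot: [-179.9, -0.0, 95.4]
ft_force: [0.0, -0.1, 0.5]
width: 0.0263
grasp_force: 25.0
```

```bash
python3 held.py yellow
```

```text
[ 0.60493724 -0.0966867   0.21961773] 0.026252868468267014
side [([0.605, -0.099, 0.032], 0.65)]
30 [ 0.6038 -0.0922  0.08  ]
top [([0.606, -0.096, 0.032], 0.39)]
```

Call:
servo_tool(steps=[{"grip": -0.6, "x": 0.004, "y": 0, "z": -0.03, "roll": 0}, {"grip": -0.6, "x": 0.004, "y": 0, "z": -0.06, "roll": 0}, {"grip": -0.6, "x": 0.004, "y": 0, "z": -0.085, "roll": 0}, {"grip": -0.6, "x": 0.004, "y": 0, "z": -0.1, "roll": 0}, {"grip": -0.6, "x": 0.004, "y": 0, "z": -0.108, "roll": 0}, {"grip": -0.6, "x": 0.004, "y": 0, "z": -0.108, "roll": 0}])

```text
time: 31.35
tcp_pos: [0.6061, -0.0971, 0.193]
tool_rot: [-180.0, -0.0, 95.4]
ft_force: [-2.0, 0.8, 4.9]
width: 0.0261
grasp_force: 25.2
```

Call:
servo_tool(steps=[{"grip": -0.05, "x": 0, "y": 0, "z": 0, "roll": 0}, {"grip": -0.05, "x": 0, "y": 0, "z": 0, "roll": 0}, {"grip": -0.05, "x": 0, "y": 0, "z": 0, "roll": 0}, {"grip": -0.05, "x": 0, "y": 0, "z": 0.1, "roll": 0}, {"grip": 0.05, "x": 0, "y": 0, "z": 0.25, "roll": 0}, {"grip": 0.05, "x": 0, "y": 0, "z": 0.4, "roll": 0}, {"grip": 0.05, "x": -0.14, "y": 0.14, "z": 0.4, "roll": 0}, {"grip": 0.05, "x": -0.26, "y": 0.26, "z": 0.4, "roll": 0}, {"grip": 0.05, "x": -0.38, "y": 0.4, "z": 0.4, "roll": 0}, {"grip": 0.05, "x": -0.5, "y": 0.54, "z": 0.4, "roll": 0}, {"grip": 0.05, "x": -0.62, "y": 0.68, "z": 0.4, "roll": 0}, {"grip": 0.05, "x": -0.72, "y": 0.8, "z": 0.4, "roll": 0}])

```text
time: 32.35
tcp_pos: [0.4373, 0.089, 0.2927]
tool_rot: [180.0, -0.0, 95.4]
ft_force: [0.3, 1.1, 0.8]
width: 0.0453
grasp_force: 0.0
```

```bash
python3 chk.py bottle_yellow bottle_white block
```

```text
top bottle_yellow [([0.603, -0.097, 0.005], 0.51)]
top bottle_white [([0.403, -0.286, 0.004], 0.54), ([0.417, 0.12, -0.006], 0.52)]
top block []
side bottle_yellow [([0.606, -0.098, 0.004], 0.64)]
side bottle_white [([0.424, 0.121, -0.004], 0.53), ([0.405, -0.282, 0.002], 0.47)]
side block []
[0.4397 0.0874 0.2927]
```

Call:
servo_tool(steps=[{"grip": 0.05, "x": -0.072, "y": 0.136, "z": 0, "roll": 0}, {"grip": 0.05, "x": -0.072, "y": 0.136, "z": 0, "roll": 0}, {"grip": 0.05, "x": -0.072, "y": 0.136, "z": 0, "roll": 0}, {"grip": 0.05, "x": -0.072, "y": 0.136, "z": -0.1, "roll": 0}, {"grip": 0.05, "x": -0.072, "y": 0.136, "z": -0.25, "roll": 0}, {"grip": 0.05, "x": -0.072, "y": 0.136, "z": -0.38, "roll": 0}, {"grip": 0.05, "x": -0.072, "y": 0.136, "z": -0.443, "roll": 0}, {"grip": 0.05, "x": -0.072, "y": 0.136, "z": -0.443, "roll": 0}, {"grip": 0.05, "x": -0.072, "y": 0.136, "z": -0.443, "roll": 0}])

```text
time: 33.5
tcp_pos: [0.4211, 0.1212, 0.1816]
tool_rot: [-179.9, 0.0, 95.3]
ft_force: [-0.0, -0.0, 1.1]
width: 0.0446
grasp_force: 0.0
```

Call:
servo_tool(grip_force=25, steps=[{"grip": -0.6, "x": 0, "y": 0, "z": 0, "roll": 0}, {"grip": -0.6, "x": 0, "y": 0, "z": 0, "roll": 0}, {"grip": -0.6, "x": 0, "y": 0, "z": 0, "roll": 0}, {"grip": -0.6, "x": 0, "y": 0, "z": 0, "roll": 0}, {"grip": -0.6, "x": 0, "y": 0, "z": 0, "roll": 0}, {"grip": -0.6, "x": 0, "y": 0, "z": 0, "roll": 0}])

```text
time: 34.0
tcp_pos: [0.4218, 0.1223, 0.1837]
tool_rot: [179.8, 0.0, 95.4]
ft_force: [0.7, -0.9, 6.3]
width: 0.0265
grasp_force: 25.4
```

Call:
servo_tool(steps=[{"grip": -0.6, "x": 0, "y": 0, "z": 0.1, "roll": 0}, {"grip": -0.6, "x": 0, "y": 0, "z": 0.25, "roll": 0}, {"grip": -0.6, "x": 0.08, "y": -0.08, "z": 0.38, "roll": 0}, {"grip": -0.6, "x": 0.16, "y": -0.2, "z": 0.4, "roll": 0}, {"grip": -0.6, "x": 0.24, "y": -0.34, "z": 0.4, "roll": 0}, {"grip": -0.6, "x": 0.32, "y": -0.48, "z": 0.4, "roll": 0}, {"grip": -0.6, "x": 0.4, "y": -0.62, "z": 0.4, "roll": 0}, {"grip": -0.6, "x": 0.5, "y": -0.74, "z": 0.4, "roll": 0}, {"grip": -0.6, "x": 0.508, "y": -0.812, "z": 0.4, "roll": 0}, {"grip": -0.6, "x": 0.508, "y": -0.812, "z": 0.4, "roll": 0}])

```text
time: 34.83
tcp_pos: [0.549, -0.084, 0.2819]
tool_rot: [180.0, 0.1, 95.2]
ft_force: [0.2, -0.0, -0.6]
width: 0.0258
grasp_force: 25.0
```

Call:
servo_tool(steps=[{"grip": -0.6, "x": 0, "y": 0, "z": -0.1, "roll": 0}, {"grip": -0.6, "x": 0, "y": 0, "z": -0.2, "roll": 0}, {"grip": -0.6, "x": 0, "y": 0, "z": -0.25, "roll": 0}, {"grip": -0.6, "x": 0, "y": 0, "z": -0.25, "roll": 0}, {"grip": -0.6, "x": 0, "y": 0, "z": -0.25, "roll": 0}])

```text
time: 35.25
tcp_pos: [0.5473, -0.0802, 0.2194]
tool_rot: [-179.9, -0.0, 95.4]
ft_force: [0.2, 0.7, -0.4]
width: 0.0258
grasp_force: 25.0
```

```bash
python3 held.py white
```

```text
[ 0.54731916 -0.08019493  0.21944598] 0.02581462398748625
side [([0.547, -0.078, 0.033], 0.65), ([0.552, -0.303, 0.06], 0.53)]
69 [ 0.5454 -0.0707  0.0701]
top [([0.402, -0.284, 0.003], 0.58)]
```

Call:
servo_tool(steps=[{"grip": -0.6, "x": 0.004, "y": -0.004, "z": -0.03, "roll": 0}, {"grip": -0.6, "x": 0.004, "y": -0.004, "z": -0.06, "roll": 0}, {"grip": -0.6, "x": 0.004, "y": -0.004, "z": -0.085, "roll": 0}, {"grip": -0.6, "x": 0.004, "y": -0.004, "z": -0.1, "roll": 0}, {"grip": -0.6, "x": 0.004, "y": -0.004, "z": -0.108, "roll": 0}, {"grip": -0.6, "x": 0.004, "y": -0.004, "z": -0.108, "roll": 0}])

```text
time: 35.95
tcp_pos: [0.5485, -0.0818, 0.1927]
tool_rot: [-180.0, -0.0, 95.4]
ft_force: [-2.1, -0.2, 4.9]
width: 0.0263
grasp_force: 25.3
```

Call:
servo_tool(steps=[{"grip": -0.05, "x": 0, "y": 0, "z": 0, "roll": 0}, {"grip": -0.05, "x": 0, "y": 0, "z": 0, "roll": 0}, {"grip": -0.05, "x": 0, "y": 0, "z": 0, "roll": 0}, {"grip": -0.05, "x": 0, "y": 0, "z": 0.1, "roll": 0}, {"grip": 0.05, "x": 0, "y": 0, "z": 0.25, "roll": 0}, {"grip": 0.05, "x": 0, "y": 0, "z": 0.4, "roll": 0}, {"grip": 0.05, "x": -0.1, "y": 0.14, "z": 0.4, "roll": 0}, {"grip": 0.05, "x": -0.2, "y": 0.28, "z": 0.4, "roll": 0}, {"grip": 0.05, "x": -0.3, "y": 0.42, "z": 0.4, "roll": 0}, {"grip": 0.05, "x": -0.4, "y": 0.56, "z": 0.4, "roll": 0}, {"grip": 0.05, "x": -0.5, "y": 0.7, "z": 0.4, "roll": 0}, {"grip": 0.05, "x": -0.58, "y": 0.84, "z": 0.4, "roll": 0}])

```text
time: 36.95
tcp_pos: [0.4048, 0.1244, 0.2925]
tool_rot: [180.0, -0.0, 95.3]
ft_force: [0.6, 0.7, 0.5]
width: 0.0448
grasp_force: 0.0
```

```bash
python3 chk.py bottle_white block; python3 fit.py | grep -v cap;  python3 - <<'E'
from h import *
S=snapshot('side')
cv2.imwrite('pics/b5.png',np.hstack([cv2.resize(S['color'][180:270,310:400],(390,390)),cv2.resize(S['color'][300:400,330:430],(390,390))])[:,:,::-1])
E
```

```text
top bottle_white [([0.547, -0.081, 0.007], 0.71), ([0.403, -0.285, 0.002], 0.7)]
top block []
side bottle_white [([0.595, -0.013, 0.007], 0.71), ([0.55, -0.082, 0.006], 0.59)]
side block [([0.404, 0.386, -0.002], 0.63)]
[0.407  0.1232 0.2926]
tray [ 0.5442 -0.0609] -84.1387190321946 mat -84.8 [0.002 0.003 0.002 0.002 0.001 0.001 0.003 0.002 0.004 0.004 0.002 0.001
 0.003 0.003 0.001 0.001 0.003 0.001 0.003 0.004 0.002 0.003 0.001 0.003
 0.001]
slot_red [ 0.5974 -0.0112]
slot_green [ 0.6018 -0.055 ]
slot_yellow [ 0.6063 -0.0987]
slot_blue [ 0.5439 -0.0388]
slot_white [ 0.5484 -0.0826]
bay [ 0.4845 -0.067 ]
handle [0.5312 0.0655]
block 609 ((402.9698486328125, 387.05499267578125), (32.37692642211914, 97.67967987060547), 3.4838175773620605) 0.012323532301398479
```

View pics/b5.png

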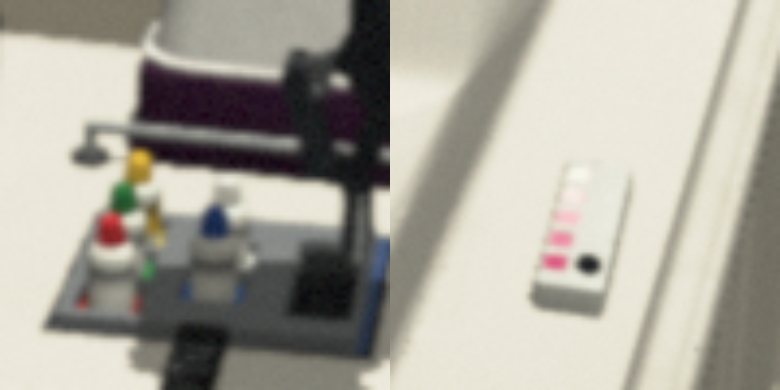

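Call:
servo_tool(steps=[{"grip": 0.1, "x": -0.014, "y": 0.15, "z": 0, "roll": -0.021}, {"grip": 0.1, "x": -0.014, "y": 0.3, "z": 0, "roll": -0.021}, {"grip": 0.1, "x": -0.014, "y": 0.45, "z": 0, "roll": -0.021}, {"grip": 0.1, "x": -0.014, "y": 0.6, "z": 0, "roll": -0.021}, {"grip": 0.1, "x": -0.014, "y": 0.75, "z": 0, "roll": -0.021}, {"grip": 0.1, "x": -0.014, "y": 0.9, "z": 0, "roll": -0.021}, {"grip": 0.1, "x": -0.014, "y": 0.9, "z": 0, "roll": -0.021}, {"grip": 0.1, "x": -0.014, "y": 0.9, "z": 0, "roll": -0.021}])

```text
time: 39.62
tcp_pos: [0.4028, 0.3503, 0.292]
tool_rot: [-180.0, 0.0, 93.7]
ft_force: [-0.8, 0.4, 0.2]
width: 0.0467
grasp_force: 0.0
```

Call:
servo_tool(steps=[{"grip": 0.1, "x": 0, "y": 0.153, "z": 0, "roll": 0}, {"grip": 0.1, "x": 0, "y": 0.153, "z": 0, "roll": 0}, {"grip": 0.1, "x": 0, "y": 0.153, "z": -0.15, "roll": 0}, {"grip": 0.1, "x": 0, "y": 0.153, "z": -0.3, "roll": 0}, {"grip": 0.1, "x": 0, "y": 0.153, "z": -0.36, "roll": 0}, {"grip": 0.1, "x": 0, "y": 0.153, "z": -0.36, "roll": 0}, {"grip": 0.1, "x": 0, "y": 0.153, "z": -0.36, "roll": 0}])

```text
time: 40.2
tcp_pos: [0.403, 0.3856, 0.2023]
tool_rot: [-179.9, 0.1, 93.4]
ft_force: [-0.2, 0.0, 0.6]
width: 0.047
grasp_force: 0.0
```

Run:
```python
from h import *
S=snapshot('side');print([(np.round(d['position'],3).tolist(),round(d['p'],2)) for d in spotter.mark_of('block','side')][:2])
print(manip.state()['tcp_pos'].round(4),manip.state()['tool_rot'])
cv2.imwrite('pics/blk.png',cv2.resize(S['color'][270:420,310:460],(600,600),interpolation=cv2.INTER_CUBIC)[:,:,::-1])
```

```text
[([0.407, 0.386, -0.004], 0.93), ([0.602, -0.055, 0.006], 0.41)]
[0.4038 0.3867 0.2044] [ 1.79892022e+02 -8.39658464e-02  9.34640565e+01]
```

View pics/blk.png

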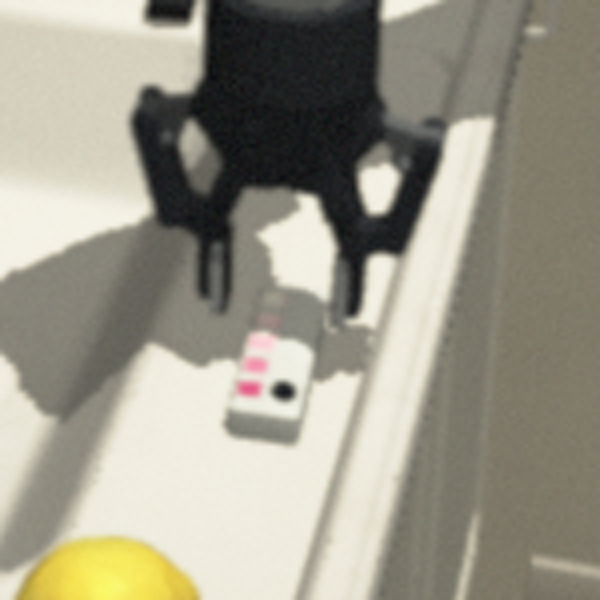

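Run:
```python
from h import *
S=snapshot('side')
for x in(.3765,.431):
  for z in (.03,.035,.04,.045):print(x,z,w2px(S,[x,.3867+.011,z]).round(1))
```

```text
0.3765 0.03 [[393.  354.3]]
0.3765 0.035 [[393.2 352. ]]
0.3765 0.04 [[393.3 349.7]]
0.3765 0.045 [[393.4 347.4]]
0.431 0.03 [[362.9 349.1]]
0.431 0.035 [[363.  346.9]]
0.431 0.04 [[363.1 344.6]]
0.431 0.045 [[363.1 342.2]]
```

Call:
servo_tool(grip_force=40, steps=[{"grip": 0.1, "x": 0, "y": 0, "z": -0.06, "roll": 0}, {"grip": 0.1, "x": 0, "y": 0, "z": -0.118, "roll": 0}, {"grip": 0.1, "x": 0, "y": 0, "z": -0.118, "roll": 0}, {"grip": 0.1, "x": 0, "y": 0, "z": -0.118, "roll": 0}, {"grip": -0.5, "x": 0, "y": 0, "z": -0.118, "roll": 0}, {"grip": -0.5, "x": 0, "y": 0, "z": -0.118, "roll": 0}, {"grip": -0.5, "x": 0, "y": 0, "z": -0.118, "roll": 0}, {"grip": -0.5, "x": 0, "y": 0, "z": -0.118, "roll": 0}, {"grip": -0.5, "x": 0, "y": 0, "z": -0.118, "roll": 0}, {"grip": -0.5, "x": 0, "y": 0, "z": -0.118, "roll": 0}])

```text
time: 41.18
tcp_pos: [0.4036, 0.3873, 0.1748]
tool_rot: [179.9, -0.1, 93.5]
ft_force: [-0.3, 0.0, 5.9]
width: 0.0306
grasp_force: 40.9
```

Call:
servo_tool(steps=[{"grip": -0.5, "x": 0, "y": 0, "z": 0.08, "roll": 0}, {"grip": -0.5, "x": 0, "y": 0, "z": 0.2, "roll": 0}, {"grip": -0.5, "x": 0, "y": -0.06, "z": 0.32, "roll": 0}, {"grip": -0.5, "x": 0, "y": -0.16, "z": 0.4, "roll": 0}, {"grip": -0.5, "x": 0.05, "y": -0.28, "z": 0.4, "roll": 0.022}, {"grip": -0.5, "x": 0.1, "y": -0.4, "z": 0.4, "roll": 0.022}, {"grip": -0.5, "x": 0.15, "y": -0.52, "z": 0.4, "roll": 0.022}, {"grip": -0.5, "x": 0.2, "y": -0.64, "z": 0.4, "roll": 0.022}, {"grip": -0.5, "x": 0.25, "y": -0.76, "z": 0.4, "roll": 0.022}, {"grip": -0.5, "x": 0.3, "y": -0.86, "z": 0.4, "roll": 0.022}, {"grip": -0.5, "x": 0.326, "y": -0.9, "z": 0.4, "roll": 0.022}, {"grip": -0.5, "x": 0.326, "y": -0.9, "z": 0.4, "roll": 0.022}])

```text
time: 42.18
tcp_pos: [0.4856, 0.16, 0.2735]
tool_rot: [179.9, 0.0, 95.3]
ft_force: [0.5, -0.2, -0.3]
width: 0.0309
grasp_force: 40.2
```

Call:
servo_tool(steps=[{"grip": -0.5, "x": 0, "y": -0.12, "z": 0, "roll": 0}, {"grip": -0.5, "x": 0, "y": -0.24, "z": 0, "roll": 0}, {"grip": -0.5, "x": 0, "y": -0.36, "z": 0, "roll": 0}, {"grip": -0.5, "x": 0, "y": -0.48, "z": 0, "roll": 0}, {"grip": -0.5, "x": 0, "y": -0.6, "z": 0, "roll": 0}, {"grip": -0.5, "x": 0, "y": -0.72, "z": 0, "roll": 0}, {"grip": -0.5, "x": 0, "y": -0.84, "z": 0, "roll": 0}, {"grip": -0.5, "x": 0, "y": -0.914, "z": 0, "roll": 0}, {"grip": -0.5, "x": 0, "y": -0.914, "z": 0, "roll": 0}, {"grip": -0.5, "x": 0, "y": -0.914, "z": -0.1, "roll": 0}, {"grip": -0.5, "x": 0, "y": -0.914, "z": -0.2, "roll": 0}, {"grip": -0.5, "x": 0, "y": -0.914, "z": -0.2, "roll": 0}])

```text
time: 43.18
tcp_pos: [0.4829, -0.0653, 0.2193]
tool_rot: [-179.7, -0.1, 95.6]
ft_force: [-1.0, 0.2, -0.8]
width: 0.0308
grasp_force: 40.1
```

Run:
```python
from h import *
for n in('side','top'):
    S=snapshot(n);print([(np.round(d['position'],3).tolist(),round(d['p'],2)) for d in spotter.mark_of('block',n)][:2])
    st=manip.state();print(st['tcp_pos'].round(4),st['tool_rot'],st['width'])
    X=px2w(S,[(u,v) for v in range(480) for u in range(640)]);c=S['color'].reshape(-1,3).astype(int)
    p=st['tcp_pos']
    m=(abs(X[:,0]-p[0])<.025)&(abs(X[:,1]-p[1])<.07)&(X[:,2]>.05)&(X[:,2]<.078)&(c.max(1)>105)
    print(n,m.sum(),cv2.minAreaRect((X[m,:2]*1000).astype(np.float32)),X[m,2].max(),np.median(X[m,2]))
    if n=='side':cv2.imwrite('pics/blk2.png',cv2.resize(S['color'][150:300,310:460],(600,600),interpolation=cv2.INTER_CUBIC)[:,:,::-1])
```

```text
[([0.485, -0.066, 0.042], 0.67)]
[ 0.4842 -0.0656  0.2228] [-1.79879428e+02 -5.38169473e-02  9.55691531e+01] 0.03040671641731853
side 221 ((481.9590148925781, -60.8247184753418), (36.47703170776367, 98.70240020751953), 7.145634174346924) 0.06227239702809736 0.05638716347639108
[([0.606, -0.097, 0.006], 0.66), ([0.486, -0.07, 0.046], 0.65)]
[ 0.4852 -0.066   0.2244] [1.79915619e+02 6.62496669e-03 9.55598260e+01] 0.0307094486788697
top 350 ((483.06982421875, -66.81564331054688), (35.05472946166992, 96.53435516357422), 4.351684093475342) 0.0688267724032376 0.0618622555960067
```

View pics/blk2.png

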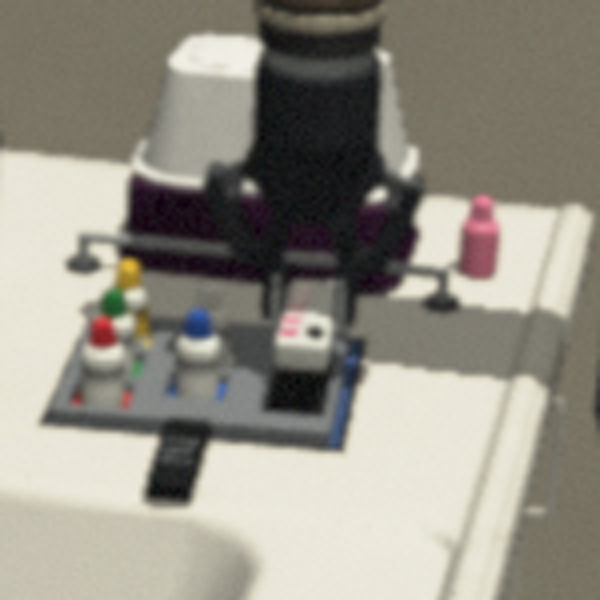

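Call:
servo_tool(steps=[{"grip": -0.5, "x": 0, "y": 0, "z": -0.04, "roll": 0}, {"grip": -0.5, "x": 0, "y": 0, "z": -0.08, "roll": 0}, {"grip": -0.5, "x": 0, "y": 0, "z": -0.11, "roll": 0}, {"grip": -0.5, "x": 0, "y": 0, "z": -0.135, "roll": 0}, {"grip": -0.5, "x": 0, "y": 0, "z": -0.15, "roll": 0}, {"grip": -0.5, "x": 0, "y": 0, "z": -0.16, "roll": 0}, {"grip": -0.5, "x": 0, "y": 0, "z": -0.16, "roll": 0}])

```text
time: 43.97
tcp_pos: [0.484, -0.0667, 0.1848]
tool_rot: [-180.0, -0.0, 95.5]
ft_force: [-9.5, 1.4, 21.6]
width: 0.031
grasp_force: 50.9
```

Call:
servo_tool(steps=[{"grip": -0.5, "x": -0.005, "y": 0, "z": 0.003, "roll": 0}, {"grip": -0.5, "x": -0.005, "y": 0, "z": 0.003, "roll": 0}, {"grip": -0.5, "x": -0.005, "y": 0, "z": 0.003, "roll": 0}])

```text
time: 44.22
tcp_pos: [0.4835, -0.0667, 0.185]
tool_rot: [179.9, -0.0, 95.5]
ft_force: [-3.4, 0.8, 11.3]
width: 0.0303
grasp_force: 45.8
```

Call:
servo_tool(steps=[{"grip": -0.05, "x": 0, "y": 0, "z": 0, "roll": 0}, {"grip": -0.05, "x": 0, "y": 0, "z": 0, "roll": 0}, {"grip": -0.05, "x": 0, "y": 0, "z": 0, "roll": 0}, {"grip": -0.05, "x": 0, "y": 0, "z": 0.05, "roll": 0}, {"grip": 0, "x": 0, "y": 0, "z": 0.15, "roll": 0}, {"grip": 0, "x": 0, "y": 0, "z": 0.3, "roll": 0}, {"grip": 0, "x": 0, "y": 0, "z": 0.45, "roll": 0}, {"grip": 0, "x": -0.1, "y": 0.14, "z": 0.5, "roll": 0}, {"grip": 0, "x": -0.2, "y": 0.28, "z": 0.5, "roll": 0}, {"grip": 0, "x": -0.3, "y": 0.42, "z": 0.5, "roll": 0}, {"grip": 0, "x": -0.4, "y": 0.56, "z": 0.5, "roll": 0}, {"grip": 0, "x": -0.4, "y": 0.7, "z": 0.5, "roll": 0}])

```text
time: 45.22
tcp_pos: [0.3799, 0.1084, 0.3087]
tool_rot: [-179.9, 0.0, 95.4]
ft_force: [1.7, 0.7, 0.1]
width: 0.043
grasp_force: 0.0
```

Call:
servo_tool(steps=[{"grip": 0, "x": -0.1, "y": 0.15, "z": 0.2, "roll": 0}, {"grip": 0, "x": -0.1, "y": 0.3, "z": 0.2, "roll": 0}, {"grip": 0, "x": -0.1, "y": 0.45, "z": 0.2, "roll": 0}, {"grip": 0, "x": -0.1, "y": 0.6, "z": 0.2, "roll": 0}, {"grip": 0, "x": -0.1, "y": 0.75, "z": 0.2, "roll": 0}, {"grip": 0, "x": -0.1, "y": 0.9, "z": 0.2, "roll": 0}, {"grip": 0, "x": -0.1, "y": 0.9, "z": 0.2, "roll": 0}, {"grip": 0, "x": -0.1, "y": 0.9, "z": 0.2, "roll": 0}])

```text
time: 45.88
tcp_pos: [0.358, 0.3351, 0.3577]
tool_rot: [-179.9, 0.1, 95.7]
ft_force: [-0.3, -0.1, -1.2]
width: 0.0424
grasp_force: 0.0
```

```bash
python3 chk.py block bay bottle_red bottle_green bottle_yellow bottle_blue bottle_white tray plum_tub white_tub
python3 - <<'E'
from h import *
T=snapshot('top');S=snapshot('side')
cv2.imwrite('pics/end.png',np.hstack([cv2.resize(T['color'][230:330,290:390],(400,400),interpolation=cv2.INTER_CUBIC),cv2.resize(S['color'][150:270,310:430],(400,400),interpolation=cv2.INTER_CUBIC)])[:,:,::-1])
for n,s in(('T',T),('S',S)):
    X=px2w(s,[(u,v) for v in range(480) for u in range(640)]);c=s['color'].reshape(-1,3).astype(int)
    m=(abs(X[:,0]-.484)<.03)&(abs(X[:,1]+.066)<.065)&(X[:,2]>.015)&(X[:,2]<.04)&(c.min(1)>95)
    print(n,m.sum(),cv2.minAreaRect((X[m,:2]*1000).astype(np.float32)),np.percentile(X[m,2],[10,50,90]).round(4))
    for a,b in((-.02,-.066-0.0+0),):pass
    # tilt: plane fit of the top
    if m.sum()>50:
        A=np.c_[X[m,:2]-[.484,-.066],np.ones(m.sum())];print('plane',np.linalg.lstsq(A,X[m,2],rcond=None)[0].round(4))
E
```

```text
top block [([0.485, -0.069, 0.01], 0.96)]
top bay [([0.488, -0.065, 0.004], 0.68)]
top bottle_red [([0.599, -0.013, 0.006], 0.5)]
top bottle_green [([0.754, -0.002, -0.0], 0.59), ([0.603, -0.056, 0.006], 0.58)]
top bottle_yellow [([0.606, -0.094, 0.001], 0.69)]
top bottle_blue [([0.547, -0.04, 0.001], 0.45)]
top bottle_white [([0.404, -0.285, 0.0], 0.58), ([0.545, -0.08, 0.006], 0.48)]
top tray [([0.546, -0.065, 0.003], 0.78)]
top plum_tub [([0.547, -0.085, 0.005], 0.63)]
top white_tub [([0.554, -0.304, 0.058], 0.55), ([0.548, -0.082, 0.006], 0.27)]
side block [([0.486, -0.069, 0.004], 0.63)]
side bay [([0.487, -0.066, 0.007], 0.93), ([0.603, -0.052, 0.006], 0.57)]
side bottle_red [([0.596, -0.011, 0.006], 0.75), ([0.552, -0.077, 0.004], 0.5)]
side bottle_green [([0.605, -0.052, 0.004], 0.54)]
side bottle_yellow [([0.606, -0.099, 0.008], 0.48), ([0.532, 0.062, 0.014], 0.37)]
side bottle_blue [([0.543, -0.038, 0.002], 0.64)]
side bottle_white [([0.55, -0.085, 0.005], 0.67), ([0.595, -0.011, 0.002], 0.59)]
side tray [([0.549, -0.06, 0.0], 0.56)]
side plum_tub []
side white_tub [([0.556, -0.302, 0.06], 0.73)]
[0.3583 0.3333 0.3588]
T 583 ((485.4508056640625, -66.31818389892578), (57.44279861450195, 129.79795837402344), 1.7926734685897827) [0.0161 0.0221 0.0258]
plane [-0.0198 -0.0071  0.0216]
S 194 ((484.79119873046875, -62.199581146240234), (32.275909423828125, 99.55693817138672), 4.980064392089844) [0.018  0.0214 0.0239]
plane [ 0.0181 -0.0111  0.0214]
```

View pics/end.png

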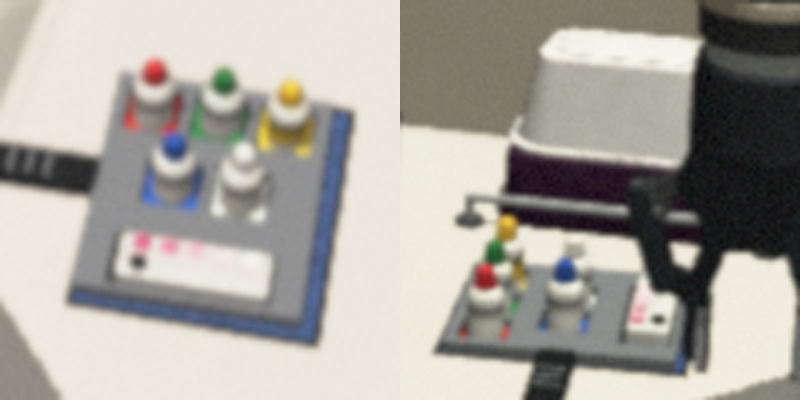

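```bash
python3 -c "
from workcell import manip
print(manip.close_job(), manip.state()['time'])"
```

```text
the job is handed in; nothing more can be done
the job is handed in; nothing more can be done
```

The job is handed in after about 46 s of robot time; the verdict wasn't shown. In the last pictures the tray sat about 6 mm off the mat's centre, with all five bottles in their own colours' pockets, the block flat in the bay, and the tubs stacked and upright behind the rail.

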